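# Set the strip hold-down with a gauge blade

### The job

Slide the 5 mm setting gauge along the infeed channel of the strip feed table until its nose is through under the hold-down shoe, let go of it, and turn the knurled adjusting screw down until the gauge just drags: it still slides when pulled, with a light but definite drag, and is never pinched hard. Then draw the gauge back out against that drag and leave it lying flat in the infeed channel, clear of the shoe, with the screw as you set it and the other things on the bench left where they are.

Things in the scene. Friction and masses are not known exactly. Their poses are not given: they have to be found in the camera images.
- feed_table: Strip feed table, bolted to the bench: green cast bed, ground steel running surface 45 mm above the bench, 116 mm wide. Origin: on the bench, under the screw's axis; z up. The strip runs along y: infeed side is -y (bed ends at y = -200 mm), outfeed side +y (ends at +100). A bridge over the bed (36 mm along y, 124 mm along x, top 127 mm above the bench) carries screw and shoe.
- infeed (a point): Middle of the infeed channel, on the running surface, 120 mm before the screw's axis (feed table x = 0, y = -120 mm); axes as the feed table's. Two guide bars 7 mm high and 16 mm wide leave the channel 42 mm wide; they run from y = -190 to +90 mm.
- gauge: Setting gauge, loose, about 0.2 kg: flat steel blade 5 mm thick, 30 wide, 155 long with a round nose, and an upright black grip near its rear. Origin: underside, 85 mm behind the tip of the nose; y along the blade to the nose, z up. Rightly set it takes about 5 to 9 N to pull (the shoe presses with 2.5 to 8 N, friction about 0.5 to 0.7 on both faces); loose it slides at about 1.2 N.
- gauge_grip (a point): Point to grasp on the gauge: centre of the upright grip, 36 mm above the blade's underside. The grip is 14 mm across the blade (x), 36 mm along it (y), and its top is 52 mm above the underside. Axes as the gauge's.
- gauge_nose (a point): Tip of the gauge's round nose, half-way through the blade's thickness, 135 mm ahead of gauge_grip along y.
- screw_head (a point): Centre of the adjusting screw's round knurled head, 36 mm across, 24 mm high (12 mm above and below here), axis upright, about 169 mm above the bench. Grip it at any angle; 12 mm of free stem and a slack lock nut (28 mm over corners) lie under it. Turning takes about 0.1 Nm; it stays where it is left.
- screw (a joint): Angle of the adjusting screw, rad; grows as it is turned clockwise seen from above, which lowers the screw and the shoe by 8 mm a turn (1.27 mm a rad). It starts between 0 and 0.5; with the gauge under it the shoe first touches somewhere between 1.4 and 2.6, depending on the wear, and after that the nip grows by about 20 N a rad. Range -0.3 to 6.2.
- shoe: Hold-down shoe under the screw, lowered by it through a spring (16 N per mm): steel block 36 mm wide (x), 44 along the strip (y), 12 high, brass sole under it. Origin: centre of the block's underside. The sole is 8 mm thick when new but worn by an unknown 0 to 1.5 mm, so poses cannot tell the gap: 1 to 3.3 mm more than the gauge at the start. A nip over 20 N is too hard.
- spanner: loose open-end spanner, 190 mm, lying on the bench; leave alone
- strip_offcut: loose flat steel offcut 30 x 115 x 4 mm without a grip; leave alone
- bracket_a: loose stamped L-bracket 50 x 35 x 35 mm; leave alone
- bracket_b: second loose stamped L-bracket, the same; leave alone
- drawn_cup: loose drawn metal cup, 48 mm across, 28 mm high; leave alone
- punch: loose stepped steel punch standing up, 38 mm across, 70 mm high; leave alone
- oil_can: loose grey can, 56 mm across, 100 mm high; leave alone
Mind the look-alikes: they are no part of the job. What is shaped like the gauge but turquoise is not meant.

How it is judged (in metres and radians):
On the way, in this order (a step that is already met when the one before it is completed fails the run):
1. the gauge lies flat on the feed table with its nose through under the shoe, at least 10 mm past the screw's axis, not yet nipped (x of gauge_nose in the frame of feed_table between -0.016 and 0.016 m and z of gauge_nose in the frame of feed_table between 0.0445 and 0.0515 m and angle between gauge's own z axis and vertical below 0.05 rad and y of gauge_nose in the frame of feed_table between 0.01 and 0.07 m and contact force between shoe and gauge below 1 N), for 0.2 s.
2. with the gauge there and neither it nor the screw held, the shoe nips the gauge with 2.5 to 8 N (x of gauge_nose in the frame of feed_table between -0.016 and 0.016 m and z of gauge_nose in the frame of feed_table between 0.0445 and 0.0515 m and angle between gauge's own z axis and vertical below 0.05 rad and y of gauge_nose in the frame of feed_table between 0.008 and 0.07 m and contact force between the fingers and gauge below 0.2 N and contact force between the fingers and screw below 0.2 N and contact force between shoe and gauge between 2.5 and 8 N), for 0.3 s.
At the end, for the whole second after the job is handed in: The gauge lies flat and at rest in the infeed channel, its nose at least 2 mm clear of the shoe on the infeed side; the shoe is still at the set height (underside of its block 54.9 to 58.5 mm above the bench, as a worn sole over the 5 mm gauge gives) (x of gauge_nose in the frame of feed_table between -0.016 and 0.016 m and z of gauge_nose in the frame of feed_table between 0.0445 and 0.0515 m and angle between gauge's own z axis and vertical below 0.05 rad and y of gauge_nose in the frame of feed_table between -0.125 and -0.024 m and contact force between shoe and gauge below 0.1 N and linear speed of gauge below 0.01 m/s and velocity of joint screw between -0.05 and 0.05 rad/s and z of shoe in the frame of feed_table between 0.0549 and 0.0585 m); the robot touches nothing.
It fails at once if the gauge is pinched or rammed: more than 20 N between shoe and gauge (contact force between shoe and gauge above 20 N).
It fails at once if another loose thing on the bench is moved by more than 20 mm (distance of any of spanner, strip_offcut, bracket_a, bracket_b, drawn_cup, punch, oil_can from where it was at the start of the episode above 0.02 m).
It also fails if it takes over 72 s, if anything falls off the work surface, if the arm or the gripper's body presses on something with over 40 N, if the wrist force passes 120 N, or if a joint passes its speed limit or range.

### The arm

A 7-joint arm with a two-finger parallel gripper is mounted at the origin on the work surface. World frame = base frame: x ahead of the robot, y to its left, z up, the work surface at z = 0. Lengths are in mm, angles in rad, forces in N, time in s.
With the tool pointing down it reaches from about 400 to 900 mm from the base axis. Payload 5.5 kg.
Tool frame: the origin (TCP) lies at the very end of the fingers, on their centre line; the grasp point (between the pads) lies 19 mm behind it; z points along the fingers, y is the direction in which the jaws open and shut (so a half turn about z gives the same grasp; the last joint's range is limited). The gripper opens to 92 mm and grips with 3 to 60 N. Pads are 19 mm wide; open, the fingers measure 130 mm over their backs; the gripper's body (75 mm by 190 mm) begins 47 mm behind the grasp point.
Start: joints at [1.504, 0.501, -0.427, 1.55, 0.221, 1.138, -0.21], TCP at [210.538, -614.958, 226.729] pointing down, gripper open.
Joint ranges: [-2.88, 2.88], [-0.31, 2.03], [-1.54, 1.56], [0.2, 2.42], [-1.41, 4.55], [0.19, 2.02], [-2.57, 2.57]. Speed limits (rad/s): [2.57, 2.57, 3.14, 3.14, 3.14, 3.14, 3.14].

### API

Orientations are given as a rotation vector (axis times angle).
In Python, from rig import arm gives the robot as it stands.
- The arm moves only by the tool carry_out, never from a script. Its argument "deltas" is a list that holds one entry, the list of rows, each a list of 6 numbers: the shift along the tool's x, y, z in cm, then the turn, a rotation vector about the tool's x, y, z in rad. In form: [[[tx, ty, tz, rx, ry, rz], ...]]. A call has 1 to 20 rows; each row shifts and turns the pose as measured when the row begins, along the tool's axes as they then stand; what a row does not reach is not made up. A row lasts 1/8 s, in which the tool goes at most 62.5 mm and 10.7 degrees, less where a joint would pass 70% of its speed; a pose out of reach is approached as far as the arm can. A call with a gripper value outside its range is refused whole. "claw" is the closure, from 0 (fully open) to 1 (shut), set as the call begins (left out, the last holds). The fingers move at their own pace and stop on an object; "squeeze" is the grip in N (left out, the last holds). Time passes only in rows, so rows that do not move let the fingers close. It gives the time, the measured TCP pose, the force and the opening at its end, in the units of the state.
- arm.observe(): the state, without advancing time (a new reading comes with each control period).
- arm.get_image(name): name is "scene" or "side" or "wrist"; returns a dict with "img" (384x512x3 uint8, red, green, blue), "range_z" (384x512 float32, mm along the optical axis (not along the pixel's ray), 0 where there is no reading), "fx", "fy", "cx", "cy" (pixels), "R" (3x3) and "t" (3): a world point X has camera coordinates R X + t. Camera axes: x right, y down, z forward; pixel columns grow to the right and rows downward; lengths in mm; the calibration is good to about 2 mm. A picture is of the moment at which its call begins.
- arm.job_done(): hands the job in, once; it reports no verdict.
The state is a dict: "time": time; "joints": joint angles; "qvel": joint speeds; "effort": joint torques, N m; "tool_pos": TCP position; "tcp_rot": TCP orientation; "contact_force": force on the tool from outside, world axes, zero at the start; "moment": the same for the moment, N m; "opening": finger opening in mm.
Only numpy, scipy, OpenCV 4.12 (cv2) and the standard library are available. Lean on these libraries where they do the work, as an engineer would, in place of code of your own. Each camera call takes 0.05 s, during which the arm holds its last target.

## Working session

There is one attempt and no reset: what is moved stays moved. The work goes in short steps, Python scripts to look and compute and a tool call to move; the robot and the scene stay as the last step left them, time stands still between calls to the robot, and variables do not carry over. Pictures are saved under pics/ and viewed, and the job is handed in when it is done.

Besides the shell and the picture viewer there is one more tool, called as a command line: name --argument value ..., lists and objects as JSON in quotes. carry_out: Moves the arm, as the interface text tells. Its arguments: {"type":"object","properties":{"deltas":{"type":"array","items":{"type":"array","items":{"type":"array","items":{"type":"number"}}}},"claw":{"type":"number"},"squeeze":{"type":"number"}},"required":["deltas"]}

```bash
ls; mkdir -p pics; cat > h.py <<'E'
from rig import arm
import numpy as np, cv2
from scipy.spatial.transform import Rotation as Ro
def snap(n,f):
    d=arm.get_image(n); np.savez(''+f+'.npz',**d); cv2.imwrite('pics/'+f+'.png',d['img'][:,:,::-1]); return d
def cloud(d):
    z=d['range_z'].astype(float); v,u=np.mgrid[:z.shape[0],:z.shape[1]]
    P=np.stack([(u-d['cx'])/d['fx']*z,(v-d['cy'])/d['fy']*z,z],-1)
    W=(P-d['t'])@d['R']; W[z==0]=np.nan; return W
E
python3 - <<'E'
from h import *
print(arm.observe())
for n in ['scene','side','wrist']: snap(n,n+'0')
E
```

```text
pics
{'time': 0.0, 'joints': array([ 1.50416494,  0.50184961, -0.42675634,  1.55145035,  0.22081566,
        1.13828206, -0.21033229]), 'qvel': array([-0.00067268,  0.00082056, -0.00141018, -0.00149844, -0.00106088,
        0.00081487,  0.00034591]), 'effort': array([-2.50338990e-04, -5.66580319e+01, -5.81634700e+00, -2.79108238e+01,
       -6.87122298e-02,  3.06894479e-02,  1.66764457e-04]), 'tool_pos': array([ 210.23304545, -614.32706577,  225.67401724]), 'tcp_rot': array([-3.09708102e+00, -5.15436409e-01,  4.36020683e-04]), 'contact_force': array([ 0.98900804,  0.60348485, -0.73422651]), 'moment': array([ 0.00521785, -0.03535425,  0.01943257]), 'opening': 91.92391901011683}
```

View pics/scene0.png

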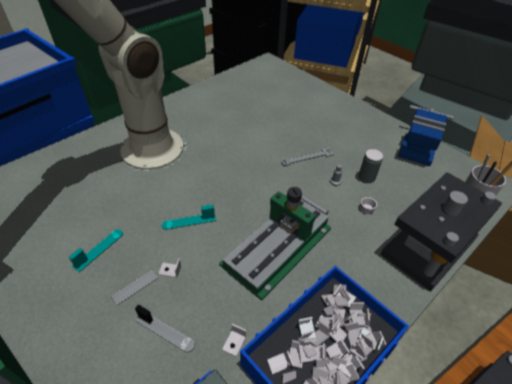

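View pics/side0.png

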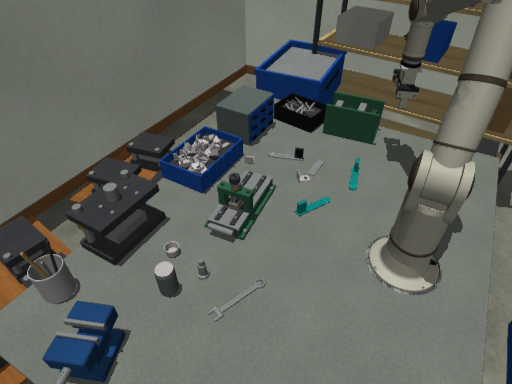

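View pics/wrist0.png

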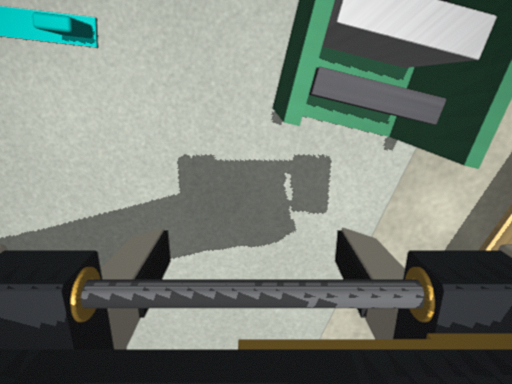

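Candidates for the gauge in the scene view:
- Steel blade with a black grip at (165,327), round nose at (187,345). This matches the description.
- Turquoise look-alikes at (97,250) and (190,218).
- Bare strip offcut at (135,287).

I choose the one with the black grip and will check it in a crop.

```bash
python3 - <<'E'
from h import *
d=dict(np.load('scene0.npz')); W=cloud(d)
a=cv2.resize(d['img'][290:365,110:210,::-1],None,fx=5,fy=5,interpolation=2)
b=cv2.resize(d['img'][175:300,215:335,::-1],None,fx=4,fy=4,interpolation=2)
s=dict(np.load('side0.npz'));c=cv2.resize(s['img'][160:245,200:285,::-1],None,fx=4,fy=4,interpolation=2)
cv2.imwrite('pics/c1.png',a);cv2.imwrite('pics/c2.png',b);cv2.imwrite('pics/c3.png',c)
for D,n,pts in [(d,'scene',[(143,312),(140,307),(149,319),(165,330),(187,345),(294,191),(293,206),(290,222),(260,240),(265,293),(224,263),(328,225)])]:
    for u,v in pts: print(n,(u,v),W[v,u].round(1), D['img'][v,u])
E
```

```text
scene (143, 312) [ 531.6 -347.5   51.7] [16 16 17]
scene (140, 307) [ 518.  -346.5   54. ] [17 18 18]
scene (149, 319) [ 543.  -343.8   29.4] [5 5 5]
scene (165, 330) [ 577.7 -328.1    5.8] [127 130 134]
scene (187, 345) [ 6.37e+02 -3.10e+02  3.00e-01] [142 146 150]
scene (294, 191) [574.2  80.3 180. ] [27 27 30]
scene (293, 206) [584.4  71.6 139.4] [53 53 52]
scene (290, 222) [582.3  71.3  73.7] [32 33 35]
scene (260, 240) [560.9 -16.5  51.6] [46 47 52]
scene (265, 293) [665.  -95.6  11.6] [33 84 57]
scene (224, 263) [ 544.2 -124.9   35.3] [18 36 28]
scene (328, 225) [625.6 194.   -0.7] [70 98 81]
```

View pics/c1.png

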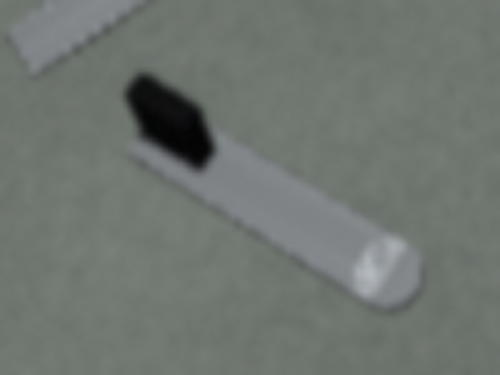

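View pics/c2.png

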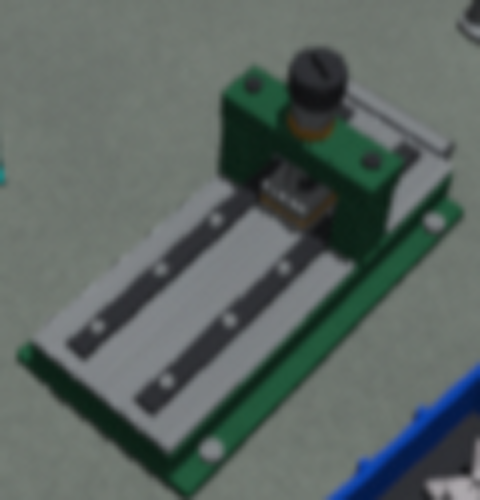

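View pics/c3.png

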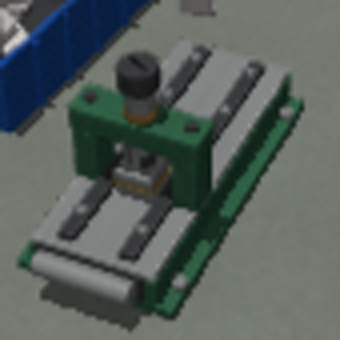

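The crop confirms it: steel blade, round nose at lower right and black upright grip. The table's longer infeed side points to the scene camera's lower left. Next I'll fit the poses.

```bash
python3 - <<'E'
from h import *
for n in ['scene0','side0']:
    d=dict(np.load(n+'.npz')); W=cloud(d).reshape(-1,3); C=d['img'].reshape(-1,3).astype(int)
    ok=~np.isnan(W[:,0])
    near=ok&(abs(W[:,0]-590)<220)&(abs(W[:,1]-30)<220)
    for lo,hi in [(41,47),(48,56)]:
        m=near&(W[:,2]>lo)&(W[:,2]<hi)
        # filter: gray
        m&=(C.max(1)-C.min(1)<25)
        Q=W[m]; 
        r=cv2.minAreaRect(Q[:,:2].astype(np.float32)); print(n,lo,hi,m.sum(),r, Q[:,2].mean())
    m=near&(W[:,2]>176)&(W[:,2]<190); Q=W[m]; print('head top',m.sum(),cv2.minEnclosingCircle(Q[:,:2].astype(np.float32)),np.median(Q,0))
    m=near&(W[:,2]>120)&(W[:,2]<132); Q=W[m]; print('bridge top',m.sum(),cv2.minAreaRect(Q[:,:2].astype(np.float32)),np.median(Q,0))
    g=ok&(abs(W[:,0]-575)<90)&(abs(W[:,1]+330)<60)
    m=g&(W[:,2]>20)&(W[:,2]<60)&(C.max(1)<40);Q=W[m]; print('grip',m.sum(),cv2.minAreaRect(Q[:,:2].astype(np.float32)),Q.max(0),Q.min(0))
    m=g&(W[:,2]>3)&(W[:,2]<9)&(C.min(1)>100);Q=W[m]; print('blade',m.sum(),cv2.minAreaRect(Q[:,:2].astype(np.float32)),Q.max(0),Q.min(0))
E
```

```text
scene0 41 47 2276 ((664.7797241210938, 46.73191833496094), (287.6553649902344, 321.60546875), 5.067930698394775) 44.24084902692532
scene0 48 56 2378 ((671.167724609375, -6.0695037841796875), (278.25994873046875, 373.00567626953125), 68.96039581298828) 51.64802772885202
head top 132 ((576.8294677734375, 78.71194458007812), 18.991186141967773) [577.78829582  77.2244895  179.65547522]
bridge top 484 ((670.148193359375, 123.70848846435547), (332.7139587402344, 73.16743469238281), 26.145235061645508) [590.5870893   73.9039166  126.04993138]
grip 153 ((527.0215454101562, -347.3297119140625), (34.902442932128906, 12.780210494995117), 17.990434646606445) [ 544.4075783  -337.02738478   54.18167775] [ 510.48457452 -356.51716506   20.13287984]
blade 643 ((577.9050903320312, -329.273193359375), (169.42652893066406, 115.87708282470703), 1.269762396812439) [ 663.88148079 -270.85486203    8.83451119] [ 492.03467604 -385.7966964     3.01113212]
side0 41 47 936 ((606.3343505859375, -12.442596435546875), (209.41421508789062, 451.403564453125), 26.030029296875) 44.2030149164526
side0 48 56 506 ((666.9853515625, 4.238189697265625), (293.9908142089844, 383.6632080078125), 72.7913818359375) 51.680063756966135
head top 63 ((577.0499267578125, 82.38917541503906), 18.601482391357422) [576.48781728  82.13053137 179.95317084]
bridge top 261 ((665.855224609375, 132.4163055419922), (328.5302429199219, 80.21336364746094), 29.482372283935547) [567.60847623  88.94321296 126.1259977 ]
grip 48 ((524.177978515625, -338.6529235839844), (31.778518676757812, 10.161422729492188), 19.294530868530273) [ 540.35815099 -330.87443653   53.95884279] [ 508.84394305 -348.35252351   21.14704932]
blade 102 ((582.6140747070312, -319.30084228515625), (95.94750213623047, 157.0806427001953), 67.7017822265625) [ 658.07297781 -272.26663394    8.77933451] [ 496.18416948 -387.12865069    3.04169902]
```

```bash
python3 - <<'E'
from h import *
def big(m,W,seed=None):
    n,l,s,c=cv2.connectedComponentsWithStats(m.astype(np.uint8),connectivity=8)
    k=1+np.argsort(-s[1:,4])[:3]; return [W[l==i] for i in k if s[i,4]>30]
for n in ['scene0','side0']:
    d=dict(np.load(n+'.npz')); W=cloud(d); C=d['img'].astype(int)
    near=(abs(W[...,0]-590)<200)&(abs(W[...,1]-20)<190)
    for nm,lo,hi in [('surf',40,56),('bars',49.5,56),('bridge',120,130),('head',175,190)]:
        for Q in big(near&(W[...,2]>lo)&(W[...,2]<hi),W):
            r=cv2.minAreaRect(Q[:,:2].astype(np.float32)); print(n,nm,len(Q),np.round(r[0],1),np.round(r[1],1),round(r[2],2),Q[:,2].mean().round(1))
    g=(abs(W[...,0]-575)<100)&(abs(W[...,1]+330)<60)
    for nm,lo,hi in [('blade',2.8,9),('grip',12,60),('griptop',49,60)]:
        m=g&(W[...,2]>lo)&(W[...,2]<hi)
        if nm=='blade': m&=C.min(2)>85
        for Q in big(m,W):
            r=cv2.minAreaRect(Q[:,:2].astype(np.float32)); print(n,nm,len(Q),np.round(r[0],1),np.round(r[1],1),round(r[2],2),Q[:,2].mean().round(1),'far x',Q[Q[:,0].argmax()].round(1))
E
```

```text
scene0 surf 3312 [580.9  39.6] [119.2 322.1] 5.07 46.2
scene0 surf 1185 [772.3 -62.5] [ 35.4 214.8] 0.02 51.3
scene0 bars 1017 [772.4 -62.7] [214.4  35.2] 89.96 52.0
scene0 bars 364 [554.1  -9.3] [ 37.2 206.4] 13.02 51.7
scene0 bars 364 [623.9  -7.5] [ 38.6 198.7] 4.4 51.7
scene0 bridge 444 [576.9  77.6] [123.5  37.4] 6.0 125.8
scene0 head 136 [577.3  78.5] [35.3 34.7] 85.94 179.5
scene0 blade 657 [ 579.1 -328.2] [154.9  32.8] 18.53 4.9 far x [ 653.9 -307.8    6.3]
scene0 grip 194 [ 525.3 -347.1] [37.9 14.5] 17.23 40.5 far x [ 544.4 -346.6   20.3]
scene0 griptop 84 [ 526.6 -346.5] [34.6 14.2] 16.6 51.6 far x [ 544.4 -345.6   49.3]
side0 surf 1421 [581.   41.5] [119.8 326.3] 5.52 46.2
side0 surf 133 [751.7 -54.2] [220.9  38.9] 80.23 48.0
side0 bars 101 [608.  116.5] [ 33.4 121.5] 16.82 51.9
side0 bars 83 [538.8 118.9] [ 32.4 102.1] 11.18 52.0
side0 bars 62 [561.7 -53.7] [ 15.9 107.2] 5.56 52.0
side0 bridge 240 [577.   84.1] [122.9  38.9] 5.26 125.7
side0 head 71 [576.3  83.7] [33.3 32.3] 35.23 179.2
side0 blade 90 [ 598.  -327.3] [122.   49.1] 18.08 5.1 far x [ 654.9 -305.3    4. ]
side0 grip 73 [ 525.9 -341.5] [35.7 16.5] 16.36 34.6 far x [ 542.3 -334.2   15.6]
```

```bash
cat >> h.py <<'E'
def yawpose(deg):  # tool down, tool x axis at world yaw deg
    c,s=np.cos(np.radians(deg)),np.sin(np.radians(deg))
    return np.array([[c,s,0],[s,-c,0],[0,0,-1.]])
def go(x,y,z,deg=None):
    o=arm.observe(); R=Ro.from_rotvec(o['tcp_rot']).as_matrix(); p=o['tool_pos']
    T=R if deg is None else yawpose(deg)
    dt=R.T@(np.array([x,y,z])-p)/10; dr=Ro.from_matrix(R.T@T).as_rotvec()
    print('t',round(o['time'],2),'pos',p.round(1),'xyaw',np.degrees(np.arctan2(R[1,0],R[0,0])).round(2),'F',o['contact_force'].round(2),'open',round(o['opening'],1),'j',o['joints'].round(2))
    print('delta cm',dt.round(3),'rot',dr.round(4),'|cm|',np.linalg.norm(dt).round(2))
E
python3 -c "
from h import *
go(526,-344,150,18)"
```

```text
t 0.15 pos [ 210.3 -614.5  225.9] xyaw 18.9 F [0.22 0.52 0.35] open 91.3 j [ 1.5   0.5  -0.43  1.55  0.22  1.14 -0.21]
delta cm [ 38.629 -15.358   7.618] rot [-0.0014 -0.0001  0.0156] |cm| 42.26
```

carry_out --deltas '[[[4.2,-1.7,0.8,0,0,0.0015],[4.2,-1.7,0.8,0,0,0.0015],[4.2,-1.7,0.8,0,0,0.0015],[4.2,-1.7,0.8,0,0,0.0015],[4.2,-1.7,0.8,0,0,0.0015],[4.2,-1.7,0.8,0,0,0.0015],[4.2,-1.7,0.8,0,0,0.0015],[4.2,-1.7,0.8,0,0,0.0015],[2.5,-1.0,0.5,0,0,0],[0,0,0,0,0,0]]]' --claw 0.4 --squeeze 40

```text
time: 1.4
tool_pos: [512.3, -353.8, 151.0]
tcp_rot: [-3.098, -0.489, 0.005]
contact_force: [-0.9, 0.3, -0.0]
opening: 55.6
```

```bash
python3 -c "
from h import *
go(526,-344,150,18)
d=snap('wrist','w1'); W=cloud(d)
m=(W[...,2]>48)&(W[...,2]<56);n,l,s,c=cv2.connectedComponentsWithStats(m.astype(np.uint8))
for i in range(1,n):
  if s[i,4]>200:
    Q=W[l==i]; r=cv2.minAreaRect(Q[:,:2].astype(np.float32)); print(s[i],r,Q[:,2].mean())
m=(W[...,2]>3)&(W[...,2]<9)&(d['img'].min(2)>85);n,l,s,c=cv2.connectedComponentsWithStats(m.astype(np.uint8))
for i in range(1,n):
  if s[i,4]>500:
    Q=W[l==i]; r=cv2.minAreaRect(Q[:,:2].astype(np.float32)); print('b',s[i],r,Q[:,2].mean())
"
```

```text
t 1.4 pos [ 512.3 -353.8  151. ] xyaw 17.96 F [-0.85  0.29 -0.04] open 55.6 j [ 0.92  0.55 -0.49  1.68  0.3   0.99 -0.93]
delta cm [ 1.603 -0.515  0.098] rot [-0.0059  0.0022 -0.0008] |cm| 1.69
[240 150  17  42 656] ((526.4796142578125, -345.978515625), (35.48828125, 13.351107597351074), 18.08088493347168) 51.13436056049987
b [ 231    3   35  177 4901] ((580.668212890625, -328.6156005859375), (154.811279296875, 29.975893020629883), 18.096403121948242) 4.527939688140267
b [ 145  206  112   55 1951] ((434.2690124511719, -322.1241760253906), (114.74310302734375, 30.75429344177246), 89.11238098144531) 3.7768039557446182
```

View pics/w1.png

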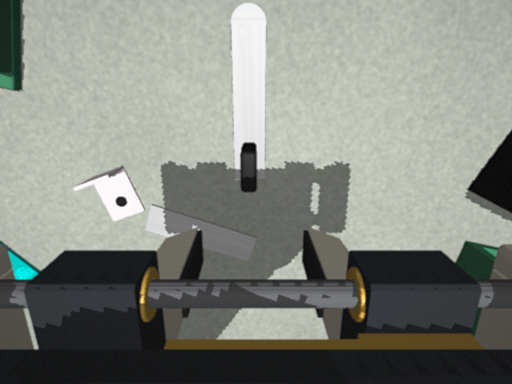

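The wrist view shows the grip centred at pixel (248,167), which gives (526.5, -346.0) at yaw 18.1°. The blade measures 155 x 30 mm, as described. The offcut is at (205,232) and a bracket at (118,195), both clear of the fingers.

```bash
python3 -c "
from h import *
go(526.3,-346.2,17.5,18.08)"
```

```text
t 1.45 pos [ 511.1 -355.4  151.1] xyaw 17.84 F [-0.24 -0.11 -0.88] open 55.4 j [ 0.93  0.55 -0.49  1.68  0.3   0.99 -0.93]
delta cm [ 1.765 -0.338 13.358] rot [-0.0052  0.0031 -0.0041] |cm| 13.48
```

carry_out --deltas '[[[1.7,-0.3,0.5,-0.005,0.003,-0.004],[0.2,0,4.5,0,0,0],[0,0,4.5,0,0,0],[0,0,3.0,0,0,0],[0,0,0,0,0,0]]]'

```text
time: 2.08
tool_pos: [528.1, -353.1, 23.7]
tcp_rot: [3.099, 0.478, 0.003]
contact_force: [-0.2, 0.2, 0.6]
opening: 55.3
```

```bash
python3 -c "
from h import *
go(526.3,-346.2,17.5,18.08)"
```

```text
t 2.08 pos [ 528.1 -353.1   23.7] xyaw 17.55 F [-0.17  0.2   0.64] open 55.3 j [ 0.85  0.73 -0.42  1.72  0.4   0.78 -1.03]
delta cm [ 0.038 -0.717  0.612] rot [ 0.0058 -0.0008 -0.0093] |cm| 0.94
```

carry_out --deltas '[[[0,-0.7,0.5,0.005,0,-0.009],[0,0,0,0,0,0]]]'

```text
time: 2.33
tool_pos: [527.1, -347.2, 20.5]
tcp_rot: [3.1, 0.492, 0.005]
contact_force: [-0.9, 0.7, 0.5]
opening: 55.0
```

```bash
python3 -c "
from h import *
go(526.3,-346.2,17.5,18.08)"
```

```text
t 2.33 pos [ 527.1 -347.2   20.5] xyaw 18.03 F [-0.88  0.73  0.49] open 55.0 j [ 0.85  0.73 -0.42  1.73  0.4   0.77 -1.03]
delta cm [-0.042 -0.12   0.3  ] rot [ 0.0028 -0.0027 -0.0008] |cm| 0.33
```

carry_out --deltas '[[[0,-0.1,0.3,0,0,0],[0,0,0,0,0,0],[0,0,0,0,0,0],[0,0,0,0,0,0],[0,0,0,0,0,0]]]' --claw 1 --squeeze 50

```text
time: 2.95
tool_pos: [528.6, -347.5, 20.5]
tcp_rot: [3.097, 0.491, 0.01]
contact_force: [-0.6, 0.0, -0.8]
opening: 13.3
```

```bash
python3 -c "
from h import *
go(526.3,-346.2,180,18.08)"
```

```text
t 2.95 pos [ 528.6 -347.5   20.5] xyaw 18.01 F [-0.61  0.03 -0.83] open 13.3 j [ 0.85  0.73 -0.42  1.73  0.4   0.76 -1.03]
delta cm [ -0.086  -0.082 -15.947] rot [ 0.007  -0.0056 -0.0012] |cm| 15.95
```

carry_out --deltas '[[[0,0,-2,0,0,0],[0,0,-4,0,0,0],[0,0,-5,0,0,0],[0,0,-2,0,0,-0.08],[0,0,0,0,0,-0.16],[0,0,0,0,0,-0.17],[0,0,0,0,0,-0.17],[0,0,0,0,0,-0.17],[0,0,0,0,0,-0.17],[0,0,0,0,0,-0.17],[0,0,0,0,0,-0.15],[0,0,0,0,0,-0.1],[0,0,0,0,0,0]]]'

```text
time: 4.58
tool_pos: [525.8, -348.6, 168.1]
tcp_rot: [2.066, 2.347, -0.007]
contact_force: [0.4, -0.2, -2.6]
opening: 13.9
```

```bash
python3 -c "
from h import *
go(594.6,-108,125,95.3)"
```

```text
t 4.58 pos [ 525.8 -348.6  168.1] xyaw 97.29 F [ 0.38 -0.24 -2.57] open 13.9 j [ 1.11  0.62 -0.81  1.66  0.51  1.07  0.27]
delta cm [23.05   9.849  4.045] rot [0.0071 0.0143 0.0347] |cm| 25.39
```

carry_out --deltas '[[[2.5,1.1,0.4,0.001,0.002,0.01],[4,1.7,0.6,0.001,0.002,0.005],[4,1.7,0.6,0.001,0.002,0.005],[4,1.7,0.6,0.001,0.002,0.005],[4,1.7,0.6,0.001,0.002,0.005],[2.5,1.1,0.6,0,0,0.005],[0,0,0,0,0,0]]]'

```text
time: 5.45
tool_pos: [596.5, -128.0, 135.8]
tcp_rot: [2.137, 2.289, -0.004]
contact_force: [0.1, -0.6, -1.6]
opening: 13.5
```

```bash
python3 -c "
from h import *
go(594.6,-108,125,95.3)
d=snap('wrist','w2')"
```

```text
t 5.45 pos [ 596.5 -128.   135.8] xyaw 93.94 F [ 0.07 -0.57 -1.59] open 13.5 j [ 0.74  0.63 -0.8   1.73  0.53  1.   -0.19]
delta cm [ 2.014 -0.054  1.059] rot [ 0.0051  0.0095 -0.0237] |cm| 2.28
```

View pics/w2.png

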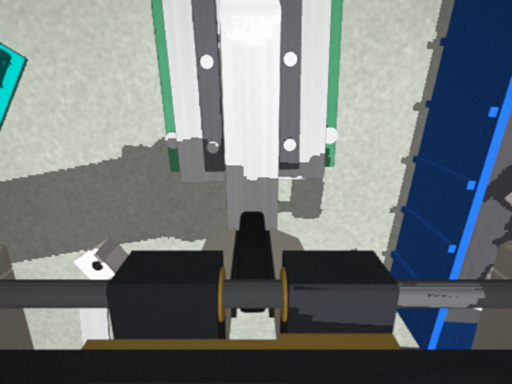

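```bash
python3 -c "
from h import *
d=dict(np.load('w2.npz')); W=cloud(d); C=d['img'].astype(int)
def comps(m,k,nm):
  n,l,s,c=cv2.connectedComponentsWithStats(m.astype(np.uint8))
  for i in range(1,n):
    if s[i,4]>k:
      Q=W[l==i]; v=cv2.fitLine(Q[:,:2].astype(np.float32),cv2.DIST_HUBER,0,.01,.01).ravel(); 
      r=cv2.minAreaRect(Q[:,:2].astype(np.float32)); print(nm,s[i],np.round(r[0],1),np.round(r[1],1),round(r[2],2),Q[:,2].mean().round(1),'line',v.round(4),'ang',np.degrees(np.arctan2(v[1],v[0])).round(2))
comps((abs(W[...,2]-52)<2.5),300,'bar')
comps((abs(W[...,2]-45)<2.5),300,'surf')
comps((W[...,2]>85)&(W[...,2]<130),300,'gauge')
"
```

```text
bar [ 191    0   34  172 3738] [561.5 -52.8] [ 16.2 118.6] 5.59 51.6 line [ 9.940000e-02 -9.950000e-01  5.611482e+02 -4.761830e+01] ang -84.3
bar [ 279    0   23  170 3476] [619.4 -47.9] [ 15.8 116.8] 5.55 51.6 line [ 8.910000e-02 -9.960000e-01  6.191406e+02 -4.359650e+01] ang -84.89
bar [467  28  24  76 364] [751.  -22.5] [ 6.8 49.7] 7.08 52.1 line [ 1.670000e-02 -9.999000e-01  7.509973e+02 -1.947400e+01] ang -89.04
bar [ 458  109   54  170 3973] [ 800.  -122.3] [ 35.8 145.8] 0.37 52.0 line [ 1.053000e-01 -9.944000e-01  7.937908e+02 -1.262782e+02] ang -83.96
bar [444 308  38  15 479] [ 798.8 -233.1] [17.  32.8] 89.74 52.0 line [ 9.996000e-01 -2.780000e-02  7.988280e+02 -2.332598e+02] ang -1.59
surf [ 162    0   64  182 5065] [549.9 -57.8] [ 36.3 130.8] 6.72 44.5 line [ 1.196000e-01 -9.928000e-01  5.429211e+02 -5.351270e+01] ang -83.13
surf [ 279    0   53  179 4983] [632.9 -51.1] [ 36.4 127.6] 3.22 44.5 line [ 7.710000e-02 -9.970000e-01  6.375986e+02 -4.590090e+01] ang -85.58
surf [452  30  31  82 378] [748.8 -26.1] [55.6  7. ] 89.66 45.0 line [ 3.200000e-03 -1.000000e+00  7.509248e+02 -2.308250e+01] ang -89.82
gauge [  220     0    61   230 12451] [592.6 -66.5] [ 30.1 121.6] 4.35 118.8 line [ 7.750000e-02 -9.970000e-01  5.919175e+02 -5.699110e+01] ang -85.56
```

```bash
python3 -c "
from h import *
go(593.5,-90,110,95.5)"
```

```text
t 5.5 pos [ 596.3 -129.8  135.9] xyaw 93.86 F [-0.08  0.78 -2.49] open 13.8 j [ 0.74  0.63 -0.8   1.73  0.53  1.   -0.19]
delta cm [ 4.018 -0.024  2.55 ] rot [ 0.005   0.0107 -0.0287] |cm| 4.76
```

carry_out --deltas '[[[1.5,0,0.8,0.003,0.005,-0.015],[2.0,0,1.0,0.002,0.005,-0.013],[0.8,0,1.2,0,0,0],[0,0,0,0,0,0]]]'

```text
time: 6.0
tool_pos: [591.4, -88.1, 103.4]
tcp_rot: [-2.118, -2.32, 0.004]
contact_force: [1.3, -0.1, -1.7]
opening: 13.5
```

```bash
python3 -c "
from h import *
go(593.5,-90,66,95.5)
d=snap('wrist','w3'); W=cloud(d)
def comps(m,k,nm):
  n,l,s,c=cv2.connectedComponentsWithStats(m.astype(np.uint8))
  for i in range(1,n):
    if s[i,4]>k:
      Q=W[l==i]; v=cv2.fitLine(Q[:,:2].astype(np.float32),cv2.DIST_HUBER,0,.01,.01).ravel(); 
      A=np.c_[Q[:,:2],np.ones(len(Q))]; pl=np.linalg.lstsq(A,Q[:,2],rcond=None)[0]
      r=cv2.minAreaRect(Q[:,:2].astype(np.float32)); print(nm,s[i],np.round(r[0],1),np.round(r[1],1),round(r[2],2),Q[:,2].mean().round(1),'slope',pl[:2].round(3))
comps((abs(W[...,2]-52)<2.5)&(W[...,0]<700),800,'bar')
comps((W[...,2]>75)&(W[...,2]<105)&(W[...,0]<700),300,'gauge')
"
```

```text
t 6.0 pos [591.4 -88.1 103.4] xyaw 95.21 F [ 1.3  -0.14 -1.74] open 13.5 j [ 0.68  0.66 -0.79  1.77  0.56  0.95 -0.25]
delta cm [-0.2    0.2    3.741] rot [-0.002   0.0018 -0.0051] |cm| 3.75
bar [ 190    0   37  236 5677] [559.8 -35.8] [ 16.3 150.5] 5.61 51.6 slope [-0.002  0.   ]
bar [ 284    0   34  236 5719] [617.5 -30.8] [ 16.3 150.9] 5.58 51.6 slope [0.001 0.   ]
gauge [  220     0    61   232 12613] [586.  -26.5] [ 30.2 121.3] 5.6 87.1 slope [-0.001 -0.02 ]
```

View pics/w3.png

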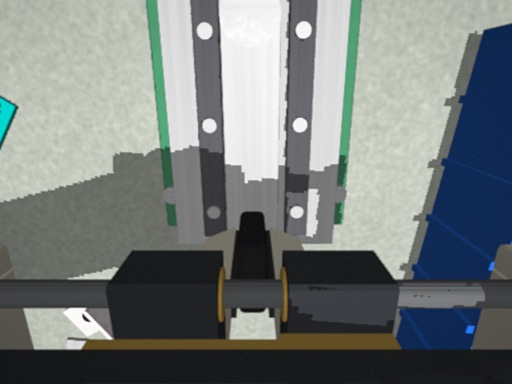

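The gauge sits 2 mm left of the channel's centre line, parallel to it, with the nose drooping about 0.02 rad. I'll correct both and lower it.

carry_out --deltas '[[[-0.2,0.2,0.8,-0.002,0.018,-0.004],[0,0,1.0,0,0,0],[0,0,1.0,0,0,0],[0,0,0.4,0,0,0],[0,0,0,0,0,0]]]'

```text
time: 6.68
tool_pos: [594.5, -92.6, 69.5]
tcp_rot: [-2.11, -2.312, -0.018]
contact_force: [-0.7, -0.3, -2.1]
opening: 13.9
```

```bash
cat > m.py <<'E'
from h import *
import sys
def comps(W,m,k,nm):
  n,l,s,c=cv2.connectedComponentsWithStats(m.astype(np.uint8))
  for i in range(1,n):
    if s[i,4]>k:
      Q=W[l==i]; A=np.c_[Q[:,:2],np.ones(len(Q))]; pl=np.linalg.lstsq(A,Q[:,2],rcond=None)[0]
      r=cv2.minAreaRect(Q[:,:2].astype(np.float32)); print(nm,s[i],np.round(r[0],1),np.round(r[1],1),round(r[2],2),Q[:,2].mean().round(1),'slope',pl[:2].round(3))
E
python3 -c "
from m import *
go(593.5,-90,65.5,95.5)
d=snap('wrist','w4'); W=cloud(d)
comps(W,(abs(W[...,2]-52)<2.5)&(W[...,0]<700),300,'z52')
comps(W,(W[...,2]>54.5)&(W[...,2]<75)&(W[...,0]<700),300,'gauge')
"
```

```text
t 6.67 pos [594.5 -92.6  69.5] xyaw 95.23 F [-0.67 -0.31 -2.05] open 13.9 j [ 0.67  0.71 -0.76  1.78  0.59  0.9  -0.26]
delta cm [ 0.261 -0.079  0.401] rot [ 0.0011 -0.0162 -0.0048] |cm| 0.49
z52 [ 174    0   43  250 6986] [560.2 -40.1] [ 16.4 136.4] 5.53 51.7 slope [-0.007  0.   ]
z52 [ 220    0   61  230 7989] [589.1 -30.7] [ 30.1 121.4] 5.69 53.8 slope [-0.002  0.004]
z52 [ 285    0   39  250 6909] [617.9 -34.9] [ 16.4 136.7] 5.67 51.6 slope [0.003 0.001]
gauge [ 220    0   61  111 2571] [585.8   3.8] [29.6 51.6] 5.72 55.1 slope [-0.002  0.004]
gauge [239 210  27  19 329] [595.8 -80.3] [ 7.5 16. ] 72.3 66.0 slope [-0.018 -0.   ]
```

View pics/w4.png

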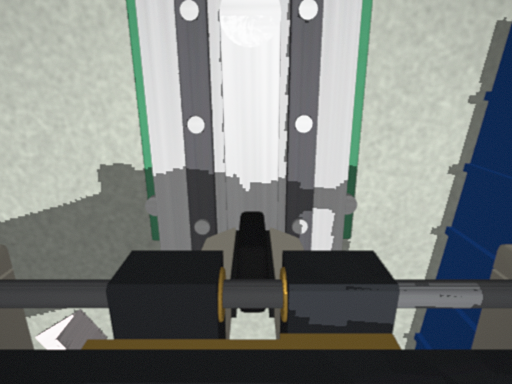

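The gauge is level, parallel and centred in the channel, with the underside about 4 mm above the surface.

carry_out --deltas '[[[0,-0.05,0.3,0,0,-0.004],[0,0,0.2,0,0,0],[0,0,0,0,0,0]]]'

```text
time: 7.1
tool_pos: [594.8, -92.4, 65.8]
tcp_rot: [-2.106, -2.318, -0.019]
contact_force: [0.2, 0.1, -2.2]
opening: 14.0
```

```bash
python3 -c "
from m import *
go(593.5,-90,65.5,95.5)
d=snap('wrist','w5'); W=cloud(d)
comps(W,(abs(W[...,2]-51)<4)&(W[...,0]<700),300,'z')
go(593.5,-90,65.5,95.5)
"
```

```text
t 7.1 pos [594.8 -92.4  65.8] xyaw 95.5 F [ 0.2  0.1 -2.2] open 14.0 j [ 0.67  0.72 -0.76  1.78  0.6   0.89 -0.26]
delta cm [ 0.247 -0.102  0.032] rot [ 0.0027 -0.0151 -0.    ] |cm| 0.27
z [ 173    0   43  250 7415] [560.1 -39.2] [ 16.4 134. ] 5.53 51.7 slope [-0.025 -0.002]
z [  220     0    62   230 12376] [589.3 -30.5] [ 30.5 121.5] 5.84 50.4 slope [-0.001  0.008]
z [ 285    0   41  250 7314] [617.8 -33.8] [ 16.5 134.3] 5.48 51.6 slope [0.022 0.003]
t 7.15 pos [594.8 -92.3  65.8] xyaw 95.5 F [ 0.15 -0.12 -1.75] open 13.4 j [ 0.67  0.72 -0.76  1.78  0.6   0.89 -0.26]
delta cm [ 0.245 -0.106  0.029] rot [ 0.0028 -0.0152 -0.0001] |cm| 0.27
```

carry_out --deltas '[[[0,-0.05,0.1,0,-0.008,0],[0,0,0.05,0,0,0],[0,0,0,0,0,0]]]'

```text
time: 7.52
tool_pos: [594.9, -92.3, 65.5]
tcp_rot: [-2.111, -2.324, -0.011]
contact_force: [-0.6, -0.5, -0.5]
opening: 13.8
```

carry_out --deltas '[[[0,0,0,0,0,0],[0,0,0,0,0,0]]]' --claw 0.6

```text
time: 7.78
tool_pos: [595.3, -92.1, 65.4]
tcp_rot: [-2.111, -2.325, -0.012]
contact_force: [0.4, -0.4, 0.5]
opening: 29.0
```

carry_out --deltas '[[[0,0,0,0,0,0],[0,0,0,0,0,0],[0,0,0,0,0,0]]]' --claw 1 --squeeze 20

```text
time: 8.15
tool_pos: [595.4, -92.1, 65.2]
tcp_rot: [-2.111, -2.324, -0.013]
contact_force: [-0.2, -0.1, 0.9]
opening: 14.1
```

```bash
python3 -c "
from m import *
d=snap('wrist','w6'); W=cloud(d)
comps(W,(abs(W[...,2]-51)<4)&(W[...,0]<700),300,'z')
go(585.5,-8,65.5,95.5)
"
```

```text
z [ 171    0   44  250 7485] [560.  -39.3] [ 16.5 133.1] 5.58 51.6 slope [-0.027 -0.002]
z [  221     0    62   230 12390] [590.1 -30.1] [ 30.1 121. ] 5.67 49.6 slope [ 0.003 -0.   ]
z [ 284    0   41  250 7341] [617.8 -33.9] [ 16.4 133.3] 5.7 51.6 slope [0.025 0.003]
t 8.2 pos [595.4 -92.1  65.2] xyaw 95.49 F [-0.66 -0.51  0.97] open 13.9 j [ 0.66  0.71 -0.75  1.78  0.6   0.89 -0.27]
delta cm [ 8.465 -0.181  0.029] rot [ 0.005  -0.0065 -0.0002] |cm| 8.47
```

carry_out --deltas '[[[1.2,-0.1,0,0,0,0],[1.2,-0.08,0,0,0,0],[1.2,0,0,0,0,0],[1.2,0,0,0,0,0],[0,0,0,0,0,0]]]'

```text
time: 8.82
tool_pos: [587.9, -39.6, 65.2]
tcp_rot: [-2.109, -2.325, -0.013]
contact_force: [-0.5, 1.6, 0.8]
opening: 13.8
```

```bash
python3 -c "
from m import *
d=snap('wrist','w7'); W=cloud(d)
comps(W,(abs(W[...,2]-51)<4)&(W[...,0]<700),300,'z')
go(586,-9,65.5,95.5)
"
```

```text
z [ 133   26   86  224 6668] [555.4   8.5] [ 38.  119.7] 16.49 51.6 slope [-0.019 -0.004]
z [ 288   26   84  224 6658] [622.1  13.8] [ 37.1 121.9] 4.25 51.6 slope [0.027 0.001]
z [ 221   53   61  177 9177] [583.8  10.2] [30.2 96.9] 5.71 49.6 slope [ 0.003 -0.   ]
t 8.88 pos [588.1 -40.4  65.2] xyaw 95.56 F [-0.6   0.39 -0.77] open 13.6 j [ 0.59  0.7  -0.76  1.82  0.6   0.87 -0.36]
delta cm [ 3.141  0.096 -0.004] rot [ 0.0045 -0.0071  0.001 ] |cm| 3.14
```

carry_out --deltas '[[[1.0,0.05,0,0,0,0],[1.0,0.03,0,0,0,0],[1.1,0,0,0,0,0],[0,0,0,0,0,0],[0,0,0,0,0,0]]]'

```text
time: 9.5
tool_pos: [585.9, -8.2, 65.3]
tcp_rot: [-2.111, -2.324, -0.012]
contact_force: [0.1, -0.7, -0.9]
opening: 14.0
```

```bash
python3 -c "
from m import *
d=snap('wrist','w8'); W=cloud(d)
comps(W,(abs(W[...,2]-51)<4)&(W[...,0]<700),300,'z')
comps(W,(abs(W[...,2]-181)<5)&(W[...,0]<700),100,'head')
comps(W,(abs(W[...,2]-127)<4)&(W[...,0]<700),100,'bridge')
snap('side','s8'); s=cv2.imread('pics/s8.png');cv2.imwrite('pics/s8c.png',cv2.resize(s[140:260,180:300],None,fx=5,fy=5,interpolation=2))
go(586,-9,65.5,95.5)
"
```

```text
z [ 286  152   33   98 2370] [613.1  13.1] [16.2 59.6] 5.59 51.6 slope [0.022 0.016]
z [ 184  154   33   96 2339] [555.4   7.3] [16.3 58.1] 5.38 51.6 slope [-0.024  0.012]
z [ 226  168   53   62 2632] [584.7  12.1] [30. 38.] 5.73 49.6 slope [ 0.003 -0.005]
bridge [   24     0   128   128 10251] [531.4  74.8] [31.8 34.4] 6.14 126.9 slope [0.014 0.015]
bridge [  350     0   125   127 10473] [623.1  83.8] [31.8 34.4] 5.38 126.9 slope [-0.014  0.013]
t 9.6 pos [585.8  -8.1  65.2] xyaw 95.48 F [-1.24  1.45 -0.97] open 13.9 j [ 0.54  0.69 -0.76  1.83  0.6   0.87 -0.42]
delta cm [-0.086  0.011 -0.026] rot [ 0.0044 -0.0068 -0.0003] |cm| 0.09
```

View pics/w8.png

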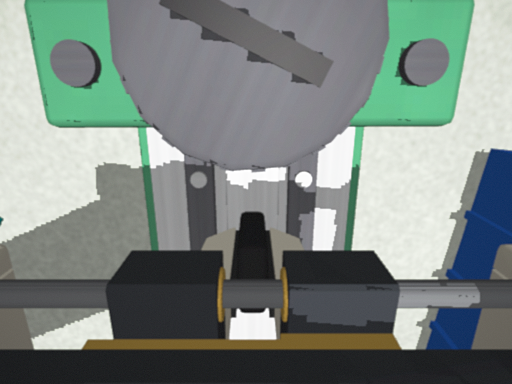

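View pics/s8c.png

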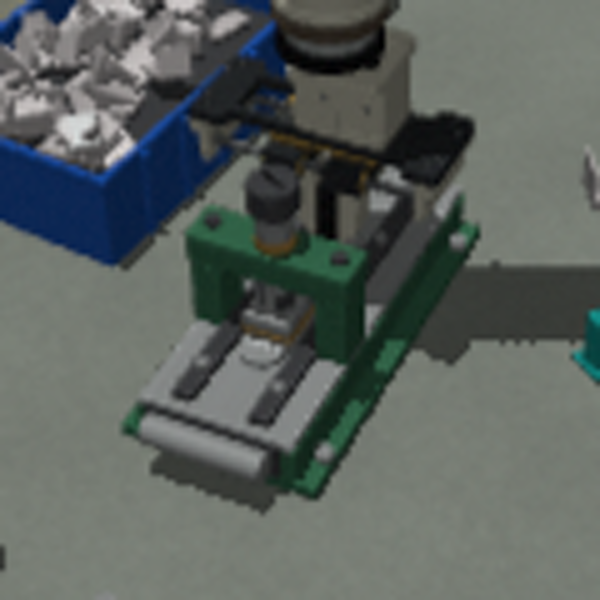

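The side crop shows the round nose out past the shoe at (262,350), about 24 mm through. I'll let go, rise and approach the screw head.

carry_out --deltas '[[[0,0,0,0,0,0],[0,0,0,0,0,0],[0,0,-2.5,0,0,0],[0,0,-4.5,0,0,0],[0,0,-2.0,0,0,0],[0,0,0,0,0,0]]]' --claw 0.35

```text
time: 10.35
tool_pos: [585.6, -10.3, 157.1]
tcp_rot: [-2.114, -2.321, -0.012]
contact_force: [-0.5, 0.3, -0.4]
opening: 59.4
```

```bash
python3 -c "
from m import *
go(577.5,79.9,151,95.5)
d=snap('wrist','w9'); W=cloud(d)
comps(W,(abs(W[...,2]-181)<5)&(W[...,0]<700),100,'head')
comps(W,(abs(W[...,2]-127)<4)&(W[...,0]<700),100,'bridge')
"
```

```text
t 10.35 pos [585.6 -10.3 157.1] xyaw 95.35 F [-0.46  0.32 -0.4 ] open 59.4 j [ 0.61  0.57 -0.85  1.77  0.49  1.02 -0.33]
delta cm [9.055 0.029 0.675] rot [ 0.004  -0.0066 -0.0027] |cm| 9.08
head [ 205   14   92   99 6755] [577.3  80.1] [36.6 36.8] 15.49 179.9 slope [-0.001 -0.001]
head [312 243  44  36 530] [619.9  -2.3] [25.3 12.2] 51.67 181.0 slope [-0.013  0.069]
head [150 244  44  35 513] [552.1  -8.5] [12.1 25.2] 49.2 181.0 slope [-0.    0.05]
bridge [ 138   37   90   68 4600] [539.6  76.6] [48.3 35.5] 5.25 126.6 slope [-0.01  -0.002]
bridge [ 277   36   87   69 4601] [615.8  83.9] [46.8 36.1] 5.29 126.6 slope [ 0.012 -0.   ]
```

View pics/w9.png

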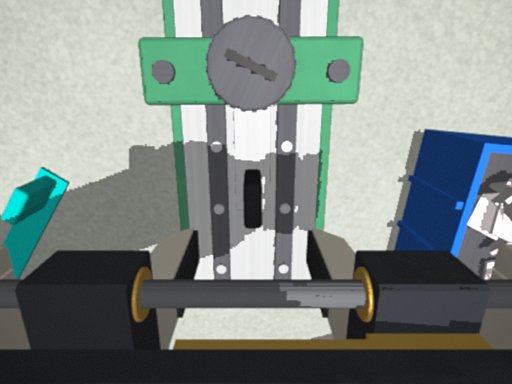

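The released gauge's grip stands at (253,198). The head is centred at (251,63), giving (577.3, 80.1), and its slot makes the turn readable. Moving in.

carry_out --deltas '[[[2.0,0,0.3,0.003,-0.005,-0.002],[3.0,0,0.2,0,0,0],[3.0,0,0.1,0,0,0],[1.0,0,0,0,0,0],[0,0,0,0,0,0]]]'

```text
time: 11.02
tool_pos: [572.3, 77.8, 142.2]
tcp_rot: [-2.111, -2.315, 0.013]
contact_force: [0.6, 0.3, 0.2]
opening: 59.9
```

```bash
python3 -c "
from m import *
go(577.3,80.1,151,95.5)
"
```

```text
t 11.03 pos [572.3  77.8 142.2] xyaw 95.29 F [0.56 0.32 0.22] open 59.9 j [ 0.45  0.59 -0.84  1.79  0.51  1.01 -0.5 ]
delta cm [ 0.183  0.512 -0.885] rot [-0.0117 -0.0007 -0.0037] |cm| 1.04
```

carry_out --deltas '[[[0.2,0.5,-0.8,-0.01,0,-0.003],[0,0,0,0,0,0]]]'

```text
time: 11.28
tool_pos: [577.8, 77.8, 150.0]
tcp_rot: [-2.115, -2.321, 0.003]
contact_force: [0.8, -1.1, 0.0]
opening: 59.7
```

```bash
python3 -c "
from m import *
go(577.3,80.1,151,95.5)
"
```

```text
t 11.28 pos [577.8  77.8 150. ] xyaw 95.31 F [ 0.83 -1.09  0.02] open 59.7 j [ 0.45  0.58 -0.84  1.78  0.51  1.01 -0.5 ]
delta cm [ 0.237 -0.033 -0.102] rot [-0.0018  0.0004 -0.0033] |cm| 0.26
```

carry_out --deltas '[[[0.2,0,-0.05,0,0,0],[0,0,0,0,0,0],[0,0,0,0,0,0],[0,0,0,0,0,0]]]' --claw 1 --squeeze 20

```text
time: 11.78
tool_pos: [576.6, 77.7, 150.6]
tcp_rot: [-2.118, -2.318, 0.007]
contact_force: [0.3, 0.1, -0.0]
opening: 35.9
```

carry_out --deltas '[[[0,0,0.02,0,0,0.1],[0,0,0.02,0,0,0.15],[0,0,0.02,0,0,0.15]]]'

```text
time: 12.15
tool_pos: [575.3, 77.8, 150.0]
tcp_rot: [-2.546, -1.837, 0.011]
contact_force: [-3.0, 0.4, 2.2]
opening: 35.3
```

```bash
python3 -c "
from m import *
go(577.3,80.1,151,95.5)
print(arm.observe()['moment'])
"
```

```text
t 12.15 pos [575.3  77.8 150. ] xyaw 71.62 F [-3.    0.44  2.2 ] open 35.3 j [ 0.39  0.55 -0.75  1.78  0.44  0.99 -0.86]
delta cm [ 0.284  0.12  -0.097] rot [-0.0065  0.0034 -0.4167] |cm| 0.32
[-0.00411746  0.41692297  0.12949943]
```

carry_out --deltas '[[[0.1,0.1,0,0,0,0.15],[0.05,0.05,0.02,0,0,0.16],[0,0,0.02,0,0,0.16],[0,0,0.02,0,0,0.16],[0,0,0.02,0,0,0.13]]]'

```text
time: 12.78
tool_pos: [573.2, 79.5, 149.1]
tcp_rot: [3.055, 0.727, -0.022]
contact_force: [-1.5, 0.6, 0.6]
opening: 35.4
```

```bash
python3 -c "
from m import *
go(577.3,80.1,149,95.5)
print(arm.observe()['moment'])
"
```

```text
t 12.78 pos [573.2  79.5 149.1] xyaw 26.78 F [-1.51  0.59  0.63] open 35.4 j [ 0.26  0.5  -0.57  1.79  0.32  0.96 -1.56]
delta cm [0.396 0.131 0.001] rot [-0.0105  0.0109 -1.1994] |cm| 0.42
[0.18068893 0.21005973 0.07052423]
```

carry_out --deltas '[[[0,0,0,0,0,0],[0.4,0.1,0,-0.005,0.005,0],[0,0,0,0,0,-0.15],[0,0,0,0,0,-0.17],[0,0,0,0,0,-0.17],[0,0,0,0,0,-0.17],[0,0,0,0,0,-0.17],[0,0,0,0,0,-0.17],[0,0,0,0,0,-0.16],[0,0,0,0,0,0]]]' --claw 0.35

```text
time: 14.02
tool_pos: [581.6, 80.8, 149.2]
tcp_rot: [2.092, 2.34, -0.004]
contact_force: [1.0, -0.1, 0.2]
opening: 59.4
```

```bash
python3 -c "
from m import *
go(586.3,-9.5,155,95.5)
"
```

```text
t 14.03 pos [581.6  80.8 149.2] xyaw 96.41 F [ 1.   -0.09  0.23] open 59.4 j [ 0.44  0.59 -0.84  1.77  0.52  1.02 -0.49]
delta cm [-9.027 -0.544 -0.541] rot [0.0002 0.0043 0.016 ] |cm| 9.06
```

carry_out --deltas '[[[-2,-0.3,-0.1,0,0.002,0.008],[-3,-0.1,-0.1,0,0.002,0.008],[-3,-0.1,-0.1,0,0,0],[-1.0,0,0,0,0,0],[0,0,0,0,0,0]]]'

```text
time: 14.65
tool_pos: [587.0, -9.8, 152.7]
tcp_rot: [2.124, 2.314, 0.006]
contact_force: [0.2, -0.2, -0.0]
opening: 59.8
```

```bash
cat >> m.py <<'E'
def slot(d):
    W=cloud(d); m=((abs(W[...,2]-178)<6)&(W[...,0]<600)&(W[...,1]>50)).astype(np.uint8)
    n,l,s,c=cv2.connectedComponentsWithStats(m); i=1+s[1:,4].argmax()
    hull=np.zeros_like(m); cn=cv2.findContours((l==i).astype(np.uint8),0,2)[0]; cv2.fillConvexPoly(hull,cv2.convexHull(np.vstack(cn)),1)
    hull=cv2.erode(hull,np.ones((9,9)))
    g=d['img'].mean(2); med=np.median(g[hull>0]); k=(hull>0)&(g<0.8*med)
    Q=W[k]; Q=Q[~np.isnan(Q[:,0])]
    v=cv2.fitLine(Q[:,:2].astype(np.float32),cv2.DIST_HUBER,0,.01,.01).ravel()
    H=W[l==i]; print('slot n',len(Q),'angle deg',np.degrees(np.arctan2(v[1],v[0])).round(2),'top z',np.median(H[:,2]).round(2), cv2.minEnclosingCircle(H[:,:2].astype(np.float32)))
E
python3 -c "
from m import *
go(586.3,-9.5,65,95.5)
slot(dict(np.load('w9.npz')))
d=snap('wrist','w10'); slot(d)
W=cloud(d);comps(W,(abs(W[...,2]-96)<4)&(W[...,0]<700),100,'grip')
"
```

```text
t 14.65 pos [587.   -9.8 152.7] xyaw 94.91 F [ 0.18 -0.18 -0.01] open 59.8 j [ 0.6   0.58 -0.84  1.77  0.5   1.01 -0.35]
delta cm [ 0.019 -0.09   8.767] rot [ 0.003  -0.0019 -0.0104] |cm| 8.77
slot n 496 angle deg -20.15 top z 179.91 ((577.40478515625, 80.2559814453125), 18.72811508178711)
slot n 562 angle deg -89.99 top z 178.35 ((577.40869140625, 80.34095001220703), 18.789812088012695)
grip [241 184  20  47 885] [586.8 -10.9] [13.7 35.4] 5.22 96.0 slope [-0.005 -0.021]
```

View pics/w10.png

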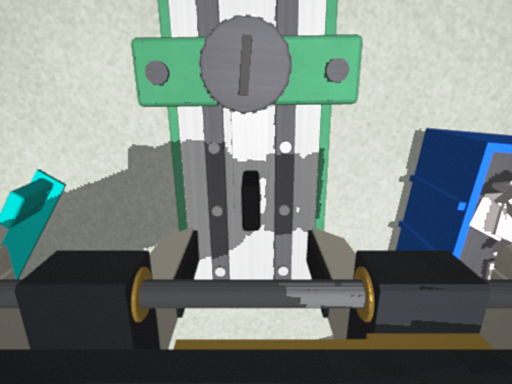

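The slot turned from -20.2° to -90.0° (1.22 rad) and the head dropped 1.55 mm, as the thread predicts. Now a drag test.

carry_out --deltas '[[[0,-0.08,2.5,0,0,-0.008],[0,0,4.0,0,0,0],[0,0,2.2,0,0,0],[0,0,0,0,0,0]]]'

```text
time: 15.2
tool_pos: [587.7, -1.9, 65.1]
tcp_rot: [2.107, 2.329, 0.013]
contact_force: [-0.2, 1.0, 0.3]
opening: 60.0
```

```bash
python3 -c "
from m import *
go(586.3,-9.8,65,95.5)
"
```

```text
t 15.2 pos [587.7  -1.9  65.1] xyaw 95.75 F [-0.15  1.02  0.35] open 60.0 j [ 0.52  0.69 -0.76  1.82  0.61  0.87 -0.42]
delta cm [-0.769 -0.217  0.008] rot [ 0.0068 -0.0049  0.0043] |cm| 0.8
```

carry_out --deltas '[[[-0.7,-0.1,0,0.005,-0.004,0.003],[0,0,0,0,0,0],[0,0,0,0,0,0],[0,0,0,0,0,0],[0,0,0,0,0,0]]]' --claw 1 --squeeze 25

```text
time: 15.82
tool_pos: [590.0, -8.9, 69.1]
tcp_rot: [2.108, 2.323, 0.008]
contact_force: [-0.2, 0.5, -1.3]
opening: 14.3
```

```bash
cat >> m.py <<'E'
u=np.array([-np.sin(np.radians(5.5)),np.cos(np.radians(5.5)),0])
def rd(n=1):
    fs=[]
    for i in range(n):
        o=arm.observe(); fs.append(np.r_[o['contact_force'],o['moment'],o['contact_force']@u])
        if n>1: arm.get_image('wrist')
    fs=np.array(fs); print('mean F,M',fs.mean(0).round(2),'along',fs[:,-1].round(2),'pos',o['tool_pos'].round(1),'t',round(o['time'],2),'yt',((o['tool_pos'][1]-80.1)/.9954).round(1))
E
python3 -c "
from m import *
rd(5); go(586.3,-9.8,65,95.5)"
```

```text
mean F,M [-0.65 -0.67  1.49 -0.14  0.19  0.04 -0.61] along [ 0.49 -1.57 -1.38 -1.24  0.67] pos [590.1  -8.9  69. ] t 16.02 yt -89.4
t 16.07 pos [590.1  -8.9  69. ] xyaw 95.56 F [-1.98 -1.51  3.7 ] open 13.9 j [ 0.53  0.69 -0.76  1.82  0.61  0.88 -0.42]
delta cm [-0.049 -0.391  0.402] rot [0.007  0.0004 0.001 ] |cm| 0.56
```

carry_out --deltas '[[[-0.25,0,0,0,0,0],[-0.25,0,0,0,0,0]]]'

```text
time: 16.32
tool_pos: [590.8, -12.5, 69.1]
tcp_rot: [2.107, 2.325, 0.011]
contact_force: [0.2, 2.2, 1.2]
opening: 14.0
```

carry_out --deltas '[[[-0.25,0,0,0,0,0]]]'

```text
time: 16.45
tool_pos: [591.2, -14.7, 69.1]
tcp_rot: [2.107, 2.325, 0.011]
contact_force: [-0.8, 1.4, 0.8]
opening: 13.9
```

carry_out --deltas '[[[-0.25,0,0,0,0,0]]]'

```text
time: 16.58
tool_pos: [591.6, -17.1, 69.1]
tcp_rot: [2.106, 2.325, 0.012]
contact_force: [-0.2, 1.0, 0.2]
opening: 13.7
```

carry_out --deltas '[[[-0.25,0,0,0,0,0]]]'

```text
time: 16.7
tool_pos: [591.9, -19.6, 69.1]
tcp_rot: [2.106, 2.326, 0.013]
contact_force: [-0.2, 1.6, 0.6]
opening: 13.9
```

```bash
python3 -c "
from m import *
rd(4); go(586.3,-9.8,65,95.5)"
```

```text
mean F,M [ 0.31  0.85  0.92  0.14 -0.08 -0.    0.82] along [ 1.61  1.44  0.61 -0.39] pos [592.  -20.1  69.1] t 16.85 yt -100.7
t 16.9 pos [592.  -20.1  69.1] xyaw 95.64 F [0.6  0.55 0.65] open 13.8 j [ 0.55  0.69 -0.76  1.81  0.6   0.88 -0.39]
delta cm [ 1.082 -0.465  0.406] rot [ 0.0086 -0.0017  0.0024] |cm| 1.25
```

Drag is about 1.5 N, so the gauge is still loose. I'll push it back, let go and turn the screw further.

carry_out --deltas '[[[0.6,-0.1,0,0.004,0,0],[0.5,-0.1,0,0.004,0,0],[0,0,0,0,0,0]]]'

```text
time: 17.27
tool_pos: [588.8, -10.3, 69.0]
tcp_rot: [-2.111, -2.327, 0.0]
contact_force: [0.2, 0.8, 1.1]
opening: 14.0
```

carry_out --deltas '[[[0,0,0,0,0,0],[0,0,0,0,0,0],[0,0,-2.5,0,0,0],[0,0,-4.0,0,0,0],[0,0,-1.5,0,0,0],[0,0,0,0,0,0]]]' --claw 0.35

```text
time: 18.02
tool_pos: [587.2, -9.8, 149.3]
tcp_rot: [-2.108, -2.325, 0.003]
contact_force: [0.2, 0.0, -0.1]
opening: 59.1
```

```bash
python3 -c "
from m import *
d=snap('wrist','w11');slot(d);W=cloud(d);comps(W,(abs(W[...,2]-96)<4)&(W[...,0]<700),100,'grip')
go(577.3,80.1,150,95.5)
"
```

```text
slot n 594 angle deg 89.54 top z 178.36 ((577.3385009765625, 80.29462432861328), 18.75973129272461)
grip [245 187  20  47 900] [589.6 -11.6] [13.7 35. ] 6.2 96.0 slope [ 0.004 -0.02 ]
t 18.07 pos [586.8  -9.8 148.6] xyaw 95.62 F [0.52 0.   0.33] open 59.4 j [ 0.59  0.59 -0.84  1.77  0.51  1.02 -0.34]
delta cm [ 9.036 -0.068 -0.132] rot [-0.0048 -0.0014  0.0021] |cm| 9.04
```

carry_out --deltas '[[[2.0,0.1,-0.2,0,0,0],[3.0,0.1,-0.3,0,0,0],[3.0,0.1,-0.3,0,0,0],[1.1,0.1,-0.1,0,0,0],[0,0,0,0,0,0]]]'

```text
time: 18.7
tool_pos: [577.7, 87.8, 152.7]
tcp_rot: [-2.099, -2.321, 0.011]
contact_force: [0.0, -1.0, 0.1]
opening: 59.8
```

```bash
python3 -c "
from m import *
go(577.3,80.1,149,95.5)
"
```

```text
t 18.7 pos [577.7  87.8 152.7] xyaw 95.74 F [ 0.03 -1.03  0.13] open 59.8 j [ 0.43  0.59 -0.85  1.77  0.5   1.03 -0.5 ]
delta cm [-0.759 -0.108  0.364] rot [-0.0132 -0.004   0.0042] |cm| 0.85
```

carry_out --deltas '[[[-0.7,-0.1,0.3,-0.012,-0.004,0.004],[0,0,0,0,0,0]]]'

```text
time: 18.95
tool_pos: [577.0, 77.8, 148.3]
tcp_rot: [-2.115, -2.323, 0.004]
contact_force: [0.2, -0.2, -0.3]
opening: 59.9
```

carry_out --deltas '[[[0,0,0,0,0,0],[0,0,0,0,0,0],[0,0,0,0,0,0]]]' --claw 1 --squeeze 20

```text
time: 19.32
tool_pos: [576.8, 75.5, 148.1]
tcp_rot: [-2.119, -2.319, 0.007]
contact_force: [-0.2, 0.5, 4.8]
opening: 35.2
```

```bash
python3 -c "
from m import *
go(577.3,80.1,149,95.5)
"
```

```text
t 19.32 pos [576.8  75.5 148.1] xyaw 95.16 F [-0.2   0.54  4.81] open 35.2 j [ 0.45  0.58 -0.84  1.78  0.51  1.01 -0.5 ]
delta cm [ 0.455  0.093 -0.087] rot [-0.0036  0.0025 -0.0059] |cm| 0.47
```

carry_out --deltas '[[[0,0,0.02,0,0,0.12],[0,0,0.02,0,0,0.12],[0,0,0.01,0,0,0.11],[0,0,0,0,0,0]]]'

```text
time: 19.82
tool_pos: [574.8, 75.6, 147.8]
tcp_rot: [-2.498, -1.904, 0.012]
contact_force: [-0.1, -0.7, -1.2]
opening: 35.8
```

```bash
python3 -c "
from m import *
go(577.3,80.1,149,95.5)
"
```

```text
t 19.82 pos [574.8  75.6 147.8] xyaw 74.63 F [-0.12 -0.69 -1.21] open 35.8 j [ 0.39  0.55 -0.76  1.79  0.45  0.99 -0.81]
delta cm [ 0.496  0.118 -0.12 ] rot [-0.0064  0.0043 -0.3642] |cm| 0.52
```

carry_out --deltas '[[[0,0,0,0,0,0],[0.3,0.1,0,0,0,0],[0,0,0,0,0,-0.17],[0,0,0,0,0,-0.17],[-2,0,0,0,0,-0.02],[-3,0.1,0,0,0,0],[-3,0.1,0,0,0,0],[-1,0,0,0,0,0],[0,0,0,0,0,0]]]' --claw 0.35

```text
time: 20.95
tool_pos: [591.0, -9.6, 148.8]
tcp_rot: [-2.087, -2.344, 0.002]
contact_force: [0.4, 0.1, -0.1]
opening: 59.9
```

```bash
python3 -c "
from m import *
d=snap('wrist','w12');slot(d);W=cloud(d);comps(W,(abs(W[...,2]-96)<4)&(W[...,0]<700),100,'grip')
go(589,-11.6,67,95.5)
"
```

```text
slot n 614 angle deg 70.15 top z 177.9 ((577.3189697265625, 80.2151870727539), 18.75679588317871)
grip [240 186  20  48 903] [589.9 -11.6] [13.7 35.1] 6.06 96.0 slope [ 0.006 -0.018]
t 21.0 pos [591.   -8.9 148.9] xyaw 96.69 F [ 0.62  0.33 -0.39] open 59.6 j [ 0.59  0.6  -0.84  1.76  0.51  1.02 -0.32]
delta cm [-0.251 -0.202  8.185] rot [-0.0029 -0.0012  0.0207] |cm| 8.19
```

carry_out --deltas '[[[-0.4,-0.2,2.5,0,0,0.01],[-0.3,0,3.5,0,0,0.01],[-0.2,0,2.0,0,0,0],[0,0,0,0,0,0]]]'

```text
time: 21.5
tool_pos: [590.6, -11.0, 68.5]
tcp_rot: [-2.101, -2.333, -0.005]
contact_force: [-0.8, -0.8, 0.6]
opening: 59.5
```

```bash
python3 -c "
from m import *
go(589,-11.6,67,95.5)
"
```

```text
t 21.5 pos [590.6 -11.   68.5] xyaw 95.99 F [-0.76 -0.84  0.62] open 59.5 j [ 0.54  0.69 -0.76  1.81  0.6   0.88 -0.4 ]
delta cm [-0.039 -0.168  0.153] rot [ 0.0005 -0.004   0.0086] |cm| 0.23
```

carry_out --deltas '[[[0,-0.1,0,0,0,0.005],[0,0,0,0,0,0],[0,0,0,0,0,0],[0,0,0,0,0,0]]]' --claw 1 --squeeze 25

```text
time: 22.0
tool_pos: [592.0, -9.6, 72.0]
tcp_rot: [2.106, 2.33, 0.011]
contact_force: [-0.5, -0.2, -0.1]
opening: 24.2
```

carry_out --deltas '[[[-0.25,0,0,0,0,0],[-0.25,0,0,0,0,0]]]'

```text
time: 22.25
tool_pos: [591.9, -14.4, 72.1]
tcp_rot: [2.106, 2.331, 0.01]
contact_force: [-0.8, 0.7, -1.8]
opening: 13.8
```

carry_out --deltas '[[[-0.25,0,0,0,0,0]]]'

```text
time: 22.38
tool_pos: [592.1, -16.7, 72.1]
tcp_rot: [-2.106, -2.331, -0.011]
contact_force: [0.4, 2.0, 0.4]
opening: 13.7
```

carry_out --deltas '[[[-0.25,0,0,0,0,0]]]'

```text
time: 22.5
tool_pos: [592.4, -19.0, 72.1]
tcp_rot: [-2.105, -2.331, -0.011]
contact_force: [-0.7, 1.6, 0.6]
opening: 13.8
```

carry_out --deltas '[[[-0.25,0,0,0,0,0]]]'

```text
time: 22.62
tool_pos: [592.6, -21.4, 72.1]
tcp_rot: [-2.105, -2.331, -0.011]
contact_force: [-1.3, 1.8, -0.1]
opening: 13.8
```

Still loose at about 1.8 N. I'll push back, recentre and turn another 0.35 rad.

carry_out --deltas '[[[0.5,-0.3,0,0,0,-0.005],[0.5,-0.2,0,0,0,0],[0,0,0,0,0,0]]]'

```text
time: 23.0
tool_pos: [586.9, -13.1, 72.1]
tcp_rot: [2.101, 2.335, 0.011]
contact_force: [-0.6, 1.4, 0.1]
opening: 13.7
```

carry_out --deltas '[[[0,0,0,0,0,0],[0,0,0,0,0,0],[0.1,0,-2.5,0,0,0],[0.1,0,-4.0,0,0,0],[0.1,0,-1.3,0,0,0],[2.0,0.1,-0.2,0,0,0],[3.0,0.1,-0.3,0,0,0],[3.0,0.1,-0.3,0,0,0],[0.4,0,0,0,0,0],[0,0,0,0,0,0]]]' --claw 0.35

```text
time: 24.25
tool_pos: [576.4, 79.0, 155.7]
tcp_rot: [-2.096, -2.334, -0.004]
contact_force: [-0.2, -0.5, -0.3]
opening: 59.5
```

```bash
python3 -c "
from m import *
go(577.3,80.1,148.5,95.5)
"
```

```text
t 24.25 pos [576.4  79.  155.7] xyaw 96.13 F [-0.21 -0.51 -0.3 ] open 59.5 j [ 0.46  0.58 -0.86  1.78  0.5   1.02 -0.48]
delta cm [0.098 0.099 0.717] rot [-0.0013 -0.0053  0.0111] |cm| 0.73
```

carry_out --deltas '[[[0.1,0.1,0.6,0,-0.005,0.01],[0.15,0,0,0,0,0],[0,0,0,0,0,0],[0,0,0,0,0,0]]]' --claw 1 --squeeze 20

```text
time: 24.75
tool_pos: [576.5, 79.2, 147.9]
tcp_rot: [-2.115, -2.32, 0.006]
contact_force: [0.1, 2.2, 1.4]
opening: 35.6
```

```bash
python3 -c "
from m import *
go(577.3,80.1,148.5,95.5)
"
```

```text
t 24.75 pos [576.5  79.2 147.9] xyaw 95.29 F [0.15 2.15 1.37] open 35.6 j [ 0.45  0.59 -0.84  1.78  0.51  1.01 -0.5 ]
delta cm [ 0.082  0.092 -0.06 ] rot [-0.0044  0.0005 -0.0036] |cm| 0.14
```

carry_out --deltas '[[[0,0,0.02,0,0,0.12],[0,0,0.02,0,0,0.12],[0,0,0.01,0,0,0.11],[0,0,0,0,0,0]]]'

```text
time: 25.25
tool_pos: [575.8, 79.3, 147.5]
tcp_rot: [-2.495, -1.904, 0.006]
contact_force: [-0.8, 1.2, -0.5]
opening: 35.7
```

```bash
python3 -c "
from m import *
go(577.3,80.1,148.5,95.5)
"
```

```text
t 25.25 pos [575.8  79.3 147.5] xyaw 74.7 F [-0.81  1.18 -0.5 ] open 35.7 j [ 0.39  0.56 -0.76  1.79  0.45  0.99 -0.82]
delta cm [ 0.112  0.119 -0.1  ] rot [-0.005   0.0004 -0.363 ] |cm| 0.19
```

carry_out --deltas '[[[0,0,0,0,0,0],[0.3,0.1,0,0,0,0],[0,0,0,0,0,-0.17],[0,0,0,0,0,-0.16],[-2,0,0,0,0,0],[-3,0.1,0,0,0,0],[-3,0.1,0,0,0,0],[-1,0,0,0,0,0],[0,0,0,0,0,0]]]' --claw 0.35

```text
time: 26.38
tool_pos: [589.7, -9.3, 148.2]
tcp_rot: [-2.125, -2.311, 0.0]
contact_force: [0.3, 0.5, 0.1]
opening: 59.8
```

```bash
python3 -c "
from m import *
d=snap('wrist','w13');slot(d);W=cloud(d);comps(W,(abs(W[...,2]-96)<4)&(W[...,0]<700),100,'grip')
go(589,-11.6,69,95.5)
"
```

```text
slot n 625 angle deg 49.65 top z 177.46 ((577.3444213867188, 80.21316528320312), 18.701276779174805)
grip [238 189  21  48 897] [587.6 -13.3] [13.9 35.2] 6.44 96.0 slope [ 0.002 -0.017]
t 26.43 pos [589.7  -8.7 148.3] xyaw 94.84 F [ 0.11  0.84 -0.23] open 59.8 j [ 0.59  0.59 -0.83  1.77  0.51  1.01 -0.35]
delta cm [-0.295 -0.083  7.927] rot [-0.0013 -0.0014 -0.0115] |cm| 7.93
```

carry_out --deltas '[[[-0.5,-0.2,2.5,0,0,0],[-0.4,0,3.5,0,0,0],[-0.2,0,1.7,0,0,-0.005],[0,0,0,0,0,0]]]'

```text
time: 26.92
tool_pos: [589.7, -12.8, 71.2]
tcp_rot: [-2.109, -2.327, -0.007]
contact_force: [-0.1, 1.1, -0.6]
opening: 59.5
```

```bash
python3 -c "
from m import *
go(588,-13.3,68,95.5)
"
```

```text
t 26.93 pos [589.7 -12.8  71.2] xyaw 95.62 F [-0.12  1.14 -0.56] open 59.5 j [ 0.54  0.69 -0.76  1.81  0.6   0.88 -0.4 ]
delta cm [-0.033 -0.17   0.319] rot [ 0.0024 -0.0041  0.002 ] |cm| 0.36
```

carry_out --deltas '[[[0,0,0,0,0,0],[0,0,0,0,0,0],[0,0,0,0,0,0],[0,0,0,0,0,0],[0,0,0,0,0,0]]]' --claw 1 --squeeze 25

```text
time: 27.55
tool_pos: [591.4, -11.4, 74.8]
tcp_rot: [2.107, 2.328, 0.011]
contact_force: [-8.8, -0.0, 3.1]
opening: 14.6
```

carry_out --deltas '[[[-0.25,0,0,0,0,0],[-0.25,0,0,0,0,0]]]'

```text
time: 27.8
tool_pos: [591.9, -16.0, 74.7]
tcp_rot: [2.107, 2.329, 0.012]
contact_force: [0.2, 0.8, -0.3]
opening: 14.0
```

carry_out --deltas '[[[-0.25,0,0,0,0,0]]]'

```text
time: 27.92
tool_pos: [592.2, -18.4, 74.7]
tcp_rot: [2.107, 2.329, 0.013]
contact_force: [-0.4, 2.2, 0.1]
opening: 13.9
```

carry_out --deltas '[[[-0.25,0,0,0,0,0]]]'

```text
time: 28.05
tool_pos: [592.5, -20.7, 74.7]
tcp_rot: [2.107, 2.329, 0.013]
contact_force: [-1.1, 1.4, 0.7]
opening: 13.6
```

carry_out --deltas '[[[-0.25,0,0,0,0,0]]]'

```text
time: 28.18
tool_pos: [592.7, -23.1, 74.8]
tcp_rot: [2.107, 2.329, 0.013]
contact_force: [-1.2, 1.8, 0.5]
opening: 13.9
```

Loose again at about 1.8 N. Next step is +0.35 rad.

carry_out --deltas '[[[0.5,-0.3,0,0,0,-0.005],[0.6,-0.2,0,0,0,0],[0,0,0,0,0,0]]]'

```text
time: 28.55
tool_pos: [586.7, -13.6, 74.7]
tcp_rot: [2.101, 2.333, 0.013]
contact_force: [0.3, 2.1, -0.4]
opening: 13.5
```

carry_out --deltas '[[[0,0,0,0,0,0],[0,0,0,0,0,0],[0.1,0,-2.5,0,0,0],[0.1,0,-4.0,0,0,0],[0.1,0,-0.9,0,0,0],[2.0,0.1,-0.1,0,0,0],[3.0,0.1,-0.2,0,0,0],[3.0,0.1,-0.2,0,0,0],[0.4,0,0,0,0,0],[0,0,0,0,0,0]]]' --claw 0.35

```text
time: 29.8
tool_pos: [576.2, 78.6, 151.3]
tcp_rot: [-2.098, -2.333, -0.006]
contact_force: [0.2, -0.9, 0.7]
opening: 59.5
```

```bash
python3 -c "
from m import *
go(577.3,80.1,148,95.5)
"
```

```text
t 29.8 pos [576.2  78.6 151.3] xyaw 96.06 F [ 0.16 -0.9   0.68] open 59.5 j [ 0.46  0.58 -0.85  1.79  0.5   1.01 -0.48]
delta cm [0.139 0.121 0.333] rot [ 0.0002 -0.0056  0.0097] |cm| 0.38
```

carry_out --deltas '[[[0.15,0.1,0.2,0,-0.005,0.01],[0.15,0,0,0,0,0],[0,0,0,0,0,0],[0,0,0,0,0,0]]]' --claw 1 --squeeze 20

```text
time: 30.3
tool_pos: [576.5, 79.3, 148.0]
tcp_rot: [-2.117, -2.319, 0.003]
contact_force: [-1.1, 1.3, -0.0]
opening: 35.5
```

```bash
python3 -c "
from m import *
go(577.3,80.1,148,95.5)
"
```

```text
t 30.3 pos [576.5  79.3 148. ] xyaw 95.22 F [-1.1   1.32 -0.  ] open 35.5 j [ 0.45  0.58 -0.84  1.78  0.51  1.01 -0.51]
delta cm [0.068 0.089 0.001] rot [-0.0023  0.0002 -0.0049] |cm| 0.11
```

carry_out --deltas '[[[0,0,0.02,0,0,0.12],[0,0,0.02,0,0,0.12],[0,0,0.01,0,0,0.11],[0,0,0,0,0,0]]]'

```text
time: 30.8
tool_pos: [575.9, 79.4, 147.6]
tcp_rot: [-2.497, -1.903, 0.003]
contact_force: [-0.9, 0.6, -0.5]
opening: 35.8
```

carry_out --deltas '[[[0,0,0,0,0,0],[0.3,0.1,0,0,0,0],[0,0,0,0,0,-0.17],[0,0,0,0,0,-0.16],[-2,-0.1,0,0,0,0],[-3,0,0,0,0,0],[-3,0,0,0,0,0],[-1.2,0,0,0,0,0],[0,0,0,0,0,0]]]' --claw 0.35

```text
time: 31.92
tool_pos: [586.6, -11.6, 148.2]
tcp_rot: [-2.128, -2.31, -0.002]
contact_force: [1.1, -0.1, 0.1]
opening: 59.7
```

```bash
python3 -c "
from m import *
d=snap('wrist','w14');slot(d);W=cloud(d);comps(W,(abs(W[...,2]-96)<4)&(W[...,0]<700),100,'grip')
go(587.5,-13.3,66,95.5)
"
```

```text
slot n 612 angle deg 29.93 top z 177.02 ((577.2910766601562, 80.2433090209961), 18.726490020751953)
grip [242 188  21  48 904] [587.7 -14.7] [14.  35.6] 6.07 96.0 slope [ 0.    -0.015]
t 31.98 pos [586.5 -10.8 148.3] xyaw 94.77 F [0.43 0.09 0.09] open 59.4 j [ 0.59  0.59 -0.84  1.77  0.5   1.01 -0.35]
delta cm [-0.273  0.077  8.228] rot [ 0.0003 -0.0018 -0.0127] |cm| 8.23
```

carry_out --deltas '[[[-0.5,0,2.5,0,0,-0.01],[-0.4,0,3.8,0,0,-0.005],[-0.1,0,1.7,0,0,0],[0,-0.15,0.2,0,0,0]]]'

```text
time: 32.48
tool_pos: [587.5, -13.7, 66.4]
tcp_rot: [-2.1, -2.336, -0.01]
contact_force: [-0.3, 0.5, 0.6]
opening: 60.2
```

```bash
python3 -c "
from m import *
go(587.7,-14.7,66,95.5)
"
```

```text
t 32.48 pos [587.5 -13.7  66.4] xyaw 96.11 F [-0.3   0.53  0.59] open 60.2 j [ 0.55  0.69 -0.76  1.82  0.61  0.87 -0.4 ]
delta cm [-0.106  0.004  0.036] rot [ 0.0047 -0.0047  0.0106] |cm| 0.11
```

carry_out --deltas '[[[0,0,0,0,0,0],[0,0,0,0,0,0],[0,0,0,0,0,0],[0,0,0,0,0,0],[0,0,0,0,0,0]]]' --claw 1 --squeeze 25

```text
time: 33.1
tool_pos: [589.4, -12.3, 69.9]
tcp_rot: [2.096, 2.336, 0.015]
contact_force: [-2.1, -1.3, 0.3]
opening: 14.3
```

carry_out --deltas '[[[-0.25,0,0,0,0,0],[-0.25,0,0,0,0,0]]]'

```text
time: 33.35
tool_pos: [588.9, -13.6, 70.0]
tcp_rot: [-2.094, -2.341, -0.018]
contact_force: [-1.8, 4.9, -0.5]
opening: 13.6
```

carry_out --deltas '[[[-0.25,0,0,0,0,0]]]'

```text
time: 33.48
tool_pos: [588.8, -13.8, 70.0]
tcp_rot: [-2.091, -2.341, -0.021]
contact_force: [-1.0, 4.8, 1.2]
opening: 13.9
```

carry_out --deltas '[[[-0.25,0,0,0,0,0]]]'

```text
time: 33.6
tool_pos: [588.8, -13.8, 70.0]
tcp_rot: [-2.087, -2.341, -0.024]
contact_force: [-1.6, 6.1, 0.9]
opening: 14.1
```

carry_out --deltas '[[[-0.25,0,0,0,0,0]]]'

```text
time: 33.72
tool_pos: [588.7, -13.8, 70.0]
tcp_rot: [-2.084, -2.342, -0.028]
contact_force: [-1.4, 6.1, -0.7]
opening: 13.8
```

Now it resists: about 6 N with hardly any motion. I'll pull slightly harder to see where it slides.

carry_out --deltas '[[[-0.32,0,0,0,0,0]]]'

```text
time: 33.85
tool_pos: [588.8, -14.1, 70.0]
tcp_rot: [-2.08, -2.342, -0.031]
contact_force: [-1.2, 6.0, -0.0]
opening: 13.4
```

carry_out --deltas '[[[-0.38,0,0,0,0,0]]]'

```text
time: 33.98
tool_pos: [589.0, -15.0, 70.0]
tcp_rot: [-2.076, -2.343, -0.035]
contact_force: [-1.0, 6.9, -0.2]
opening: 13.5
```

```bash
python3 -c "
from m import *
go(587.7,-14.7,70,95.5)
rd(1)
"
```

```text
t 33.98 pos [589. -15.  70.] xyaw 96.92 F [-1.01  6.94 -0.19] open 13.5 j [ 0.57  0.69 -0.78  1.82  0.59  0.87 -0.36]
delta cm [ 0.043 -0.129  0.001] rot [ 0.009  -0.0237  0.0247] |cm| 0.14
mean F,M [-1.01  6.94 -0.19  1.02  0.22 -0.    7.  ] along [7.] pos [589. -15.  70.] t 33.98 yt -95.5
```

carry_out --deltas '[[[-0.38,0,0,0,-0.01,0.01]]]'

```text
time: 34.1
tool_pos: [589.1, -15.9, 70.0]
tcp_rot: [-2.089, -2.337, -0.029]
contact_force: [-2.4, 6.0, 1.6]
opening: 13.7
```

carry_out --deltas '[[[-0.38,0,0,0,-0.01,0.01]]]'

```text
time: 34.22
tool_pos: [589.0, -16.8, 70.0]
tcp_rot: [-2.102, -2.332, -0.021]
contact_force: [-1.5, 5.2, 2.7]
opening: 14.0
```

carry_out --deltas '[[[-0.38,0,0,0,-0.005,0.005]]]'

```text
time: 34.35
tool_pos: [588.8, -17.5, 70.0]
tcp_rot: [-2.106, -2.33, -0.019]
contact_force: [-2.2, 5.8, 1.7]
opening: 13.8
```

carry_out --deltas '[[[-0.38,0,0,0,-0.005,0.005]]]'

```text
time: 34.48
tool_pos: [588.7, -18.1, 70.0]
tcp_rot: [-2.11, -2.327, -0.018]
contact_force: [-1.3, 6.5, 0.6]
opening: 13.8
```

```bash
python3 -c "
from m import *
go(587.7,-14.7,70,95.5)
rd(1)
"
```

```text
t 34.48 pos [588.7 -18.1  70. ] xyaw 95.62 F [-1.34  6.51  0.56] open 13.8 j [ 0.56  0.69 -0.77  1.82  0.6   0.87 -0.39]
delta cm [ 0.353 -0.068  0.   ] rot [ 0.0083 -0.0078  0.0021] |cm| 0.36
mean F,M [-1.34  6.51  0.56  1.47  0.44  0.09  6.61] along [6.61] pos [588.7 -18.1  70. ] t 34.48 yt -98.7
```

It slides steadily at about 6 N, a light drag, with the nip probably 3 to 4.5 N. I'll let go and leave it untouched for a moment. Because the lower nip limit is fairly close, I'll then add about 0.06 rad to get nearer the middle.

carry_out --deltas '[[[0,0,0,0,0,0],[0,0,0,0,0,0],[0,0,0,0,0,0],[0,0,0,0,0,0],[0,0,0,0,0,0],[0.1,0,-2.5,0,0,0],[0.1,0,-4.0,0,0,0],[0.1,0,-1.2,0,0,0],[2.0,0.1,-0.1,0,0,0],[3.0,0.1,-0.2,0,0,0],[3.0,0.1,-0.2,0,0,0],[0.8,0,0,0,0,0],[0,0,0,0,0,0]]]' --claw 0.35

```text
time: 36.1
tool_pos: [579.2, 75.0, 149.4]
tcp_rot: [-2.109, -2.323, -0.01]
contact_force: [0.5, -0.2, -0.3]
opening: 60.1
```

```bash
python3 -c "
from m import *
go(577.3,80.1,147.5,95.5)
"
```

```text
t 36.1 pos [579.2  75.  149.4] xyaw 95.55 F [ 0.49 -0.21 -0.27] open 60.1 j [ 0.46  0.58 -0.85  1.78  0.5   1.01 -0.49]
delta cm [ 0.528 -0.139  0.196] rot [ 0.0018 -0.0071  0.0008] |cm| 0.58
```

carry_out --deltas '[[[0.6,-0.1,0.1,0,-0.005,0],[0.15,0,0,0,0,0],[0,0,0,0,0,0],[0,0,0,0,0,0]]]' --claw 1 --squeeze 20

```text
time: 36.6
tool_pos: [576.4, 80.0, 147.2]
tcp_rot: [-2.115, -2.321, 0.001]
contact_force: [-0.6, 1.6, 0.9]
opening: 35.5
```

```bash
python3 -c "
from m import *
go(577.3,80.1,147.5,95.5)
"
```

```text
t 36.6 pos [576.4  80.  147.2] xyaw 95.32 F [-0.63  1.64  0.93] open 35.5 j [ 0.45  0.59 -0.85  1.79  0.51  1.01 -0.51]
delta cm [ 0.004  0.088 -0.031] rot [-0.0016 -0.0009 -0.0031] |cm| 0.09
```

carry_out --deltas '[[[0,0,0,0,0,0.06],[0,0,0,0,0,0]]]'

```text
time: 36.85
tool_pos: [576.4, 80.0, 147.1]
tcp_rot: [-2.185, -2.255, 0.0]
contact_force: [0.1, 1.1, -0.8]
opening: 35.7
```

```bash
python3 -c "
from m import *
go(577.3,80.1,147.5,95.5)
"
```

```text
t 36.85 pos [576.4  80.  147.1] xyaw 91.81 F [ 0.11  1.1  -0.82] open 35.7 j [ 0.44  0.58 -0.83  1.79  0.5   1.   -0.56]
delta cm [ 0.004  0.094 -0.035] rot [-0.0016 -0.0016 -0.0645] |cm| 0.1
```

Turned 3.5° (0.061 rad). I'll release, retreat and check the slot.

carry_out --deltas '[[[0,0,0,0,0,0],[0,0,0,0,0,0],[0,0,0,0,0,-0.06],[-2,-0.1,0,0,0,0],[-3,-0.1,0,0,0,0],[-3,0,0,0,0,0],[-1.6,0,0,0,0,0],[0,0,0,0,0,0]]]' --claw 0.35

```text
time: 37.85
tool_pos: [584.8, -26.1, 147.0]
tcp_rot: [2.122, 2.315, -0.002]
contact_force: [0.4, -0.0, 1.1]
opening: 59.8
```

```bash
python3 -c "
from m import *
d=snap('wrist','w15');slot(d);W=cloud(d);comps(W,(abs(W[...,2]-96)<4)&(W[...,0]<700),100,'grip')
go(587.5,-18,66,95.5)
"
```

```text
slot n 744 angle deg 26.85 top z 176.96 ((577.4066162109375, 80.14515686035156), 18.63835334777832)
grip [249 177  20  49 940] [589.4 -20.2] [13.5 35.7] 5.64 96.0 slope [ 0.015 -0.016]
t 37.9 pos [584.7 -25.  147.1] xyaw 95.06 F [ 0.06 -0.08  0.6 ] open 59.8 j [ 0.62  0.59 -0.83  1.78  0.51  1.01 -0.33]
delta cm [0.687 0.338 8.107] rot [-0.0001  0.0015 -0.0077] |cm| 8.14
```

carry_out --deltas '[[[0,0.3,2.5,0,0,-0.005],[0,0.2,3.8,0,0,0],[-0.2,0,1.6,0,0,0],[0,0,0.2,0,0,0]]]'

```text
time: 38.4
tool_pos: [589.7, -21.5, 61.9]
tcp_rot: [-2.107, -2.329, -0.001]
contact_force: [0.3, 0.7, -0.9]
opening: 59.6
```

```bash
python3 -c "
from m import *
go(589,-20.2,66,95.5)
"
```

```text
t 38.4 pos [589.7 -21.5  61.9] xyaw 95.73 F [ 0.28  0.66 -0.87] open 59.6 j [ 0.55  0.7  -0.75  1.81  0.61  0.88 -0.4 ]
delta cm [ 0.139 -0.058 -0.406] rot [ 0.     -0.0009  0.004 ] |cm| 0.43
```

carry_out --deltas '[[[0.1,-0.15,-0.2,0,0,0],[0,0,0,0,0,0],[0,0,0,0,0,0],[0,0,0,0,0,0],[0,0,0,0,0,0]]]' --claw 1 --squeeze 30

```text
time: 39.02
tool_pos: [590.0, -19.8, 67.1]
tcp_rot: [2.105, 2.328, 0.005]
contact_force: [-1.7, -0.8, -0.6]
opening: 14.5
```

carry_out --deltas '[[[-0.35,0,0,0,0,0],[-0.4,0,0,0,0,0]]]'

```text
time: 39.28
tool_pos: [589.8, -22.3, 67.2]
tcp_rot: [-2.101, -2.333, -0.012]
contact_force: [-0.9, 6.9, -2.1]
opening: 13.8
```

carry_out --deltas '[[[-0.45,0,0,0,-0.003,0]]]'

```text
time: 39.4
tool_pos: [590.0, -23.8, 67.1]
tcp_rot: [-2.099, -2.335, -0.013]
contact_force: [-0.2, 7.4, -0.5]
opening: 14.0
```

carry_out --deltas '[[[-0.45,0,0,0,-0.005,0]]]'

```text
time: 39.52
tool_pos: [590.3, -25.4, 67.2]
tcp_rot: [-2.097, -2.338, -0.012]
contact_force: [0.3, 6.5, -0.7]
opening: 13.9
```

```bash
python3 -c "
from m import *
go(594.3,-94,66,95.5)
"
```

```text
t 39.52 pos [590.3 -25.4  67.2] xyaw 96.22 F [ 0.27  6.49 -0.7 ] open 13.9 j [ 0.57  0.7  -0.76  1.81  0.61  0.88 -0.37]
delta cm [-6.866 -0.349  0.08 ] rot [ 0.0052 -0.0052  0.0125] |cm| 6.88
```

It slides at about 7 N with almost no side force, which is in the middle of the 5 to 9 N band. Drawing it out.

carry_out --deltas '[[[-0.8,-0.05,0,0.002,-0.003,0.004],[-0.9,-0.05,0,0.002,0,0.003],[-0.9,-0.05,0,0,0,0.003],[-0.9,-0.05,0,0,0,0],[-0.9,-0.05,0,0,0,0],[-0.9,0,0,0,0,0]]]'

```text
time: 40.28
tool_pos: [592.9, -59.7, 67.1]
tcp_rot: [-2.082, -2.332, -0.031]
contact_force: [-1.4, 6.7, 2.2]
opening: 13.9
```

```bash
python3 -c "
from m import *
go(594.3,-94,67,95.5)
"
```

```text
t 40.27 pos [592.9 -59.7  67.1] xyaw 96.49 F [-1.43  6.72  2.21] open 13.9 j [ 0.64  0.71 -0.77  1.8   0.59  0.89 -0.29]
delta cm [-3.425 -0.252 -0.07 ] rot [ 0.0043 -0.0243  0.0172] |cm| 3.44
```

carry_out --deltas '[[[-0.8,-0.05,0,0.002,-0.008,0.005],[-0.8,-0.05,0,0,-0.008,0.005],[-0.8,-0.05,0,0,-0.006,0.003],[-0.8,0,0,0,0,0],[-0.4,0,0,0,0,0],[0,0,0,0,0,0]]]'

```text
time: 41.02
tool_pos: [595.8, -91.4, 67.2]
tcp_rot: [-2.102, -2.329, -0.015]
contact_force: [-0.8, 1.1, 1.5]
opening: 14.1
```

```bash
python3 -c "
from m import *
go(594.3,-94,67,95.5)
d=snap('wrist','w16'); W=cloud(d)
comps(W,(abs(W[...,2]-51)<4)&(W[...,0]<700),300,'z')
"
```

```text
t 41.02 pos [595.8 -91.4  67.2] xyaw 95.86 F [-0.81  1.06  1.47] open 14.1 j [ 0.67  0.71 -0.76  1.78  0.6   0.89 -0.26]
delta cm [-0.244 -0.175  0.016] rot [ 0.0041 -0.0098  0.0063] |cm| 0.3
z [ 172    0   43  250 7403] [560.1 -39.2] [ 16.5 134.2] 5.67 51.6 slope [-0.029 -0.002]
z [  222     0    61   230 12123] [590.4 -30.1] [ 30.2 123.3] 5.84 49.6 slope [ 0.004 -0.001]
z [ 283    0   42  250 7219] [617.7 -33.4] [ 16.4 135.1] 5.51 51.6 slope [0.026 0.004]
```

View pics/w16.png

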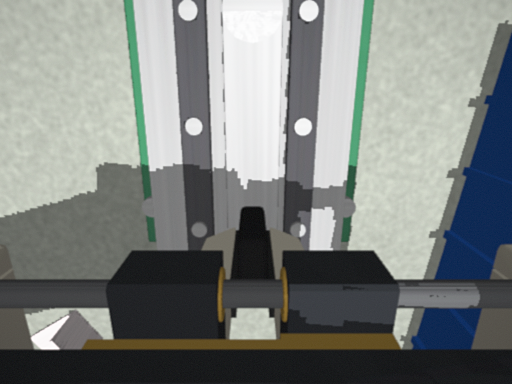

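The gauge lies flat in the channel and drag has dropped to about 1 N, so the nose is clear of the shoe. Releasing and retreating upward.

carry_out --deltas '[[[0,0,0,0,0,0],[0,0,0,0,0,0],[0,0,0,0,0,0],[0,0,-2.5,0,0,0],[-0.3,0,-4.0,0,0,0],[-0.5,0,-5.0,0,0,0],[-0.5,0,-5.0,0,0,0],[-0.5,0,-3.0,0,0,0],[0,0,0,0,0,0]]]' --claw 0.35

```text
time: 42.2
tool_pos: [596.0, -113.2, 266.5]
tcp_rot: [-2.1, -2.33, -0.007]
contact_force: [0.0, -0.1, -0.4]
opening: 59.8
```

```bash
python3 -c "
from m import *
go(594.3,-94,67,95.5)
d=snap('wrist','w17'); W=cloud(d)
comps(W,(abs(W[...,2]-50.2)<2.6)&(W[...,0]<700),300,'z'); comps(W,(abs(W[...,2]-96)<4)&(W[...,0]<700),100,'grip')
slot(d)
snap('scene','sc17');s=cv2.imread('pics/sc17.png');cv2.imwrite('pics/sc17c.png',cv2.resize(s[170:310,200:350],None,fx=4,fy=4,interpolation=2))
"
```

```text
t 42.2 pos [ 596.  -113.2  266.5] xyaw 95.94 F [ 0.02 -0.1  -0.4 ] open 59.8 j [ 0.8   0.5  -0.91  1.61  0.41  1.23 -0.08]
delta cm [1.8020e+00 1.6000e-02 1.9959e+01] rot [ 0.0004 -0.0064  0.0076] |cm| 20.04
z [ 217    0   18  156 2016] [559.3 -29.9] [ 16.2 162.9] 5.57 51.3 slope [-0.008 -0.001]
z [ 270    0   19  156 2016] [616.9 -24.1] [ 16.1 162.9] 5.63 51.3 slope [0.011 0.   ]
z [ 241   14   28  145 3317] [591. -35.] [ 30.  154.5] 5.81 49.5 slope [-0.002 -0.   ]
z [ 53  66  24  33 427] [379.6 -48.1] [35.8 14.4] 59.56 51.0 slope [-0.074  0.035]
grip [248 131  14  35 449] [597.  -91.9] [13.6 35.7] 5.61 96.0 slope [ 0.002 -0.016]Traceback (most recent call last):
  File "<string>", line 6, in <module>
    slot(d)
    ~~~~^^^
  File "m.py", line 11, in slot
    n,l,s,c=cv2.connectedComponentsWithStats(m); i=1+s[1:,4].argmax()
                                                     ~~~~~~~~~~~~~~^^
ValueError: attempt to get argmax of an empty sequence
```

View pics/w17.png

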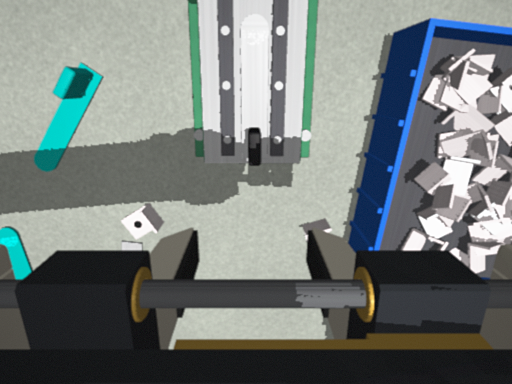

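Gauge centre is (591.0, -35.0) at yaw 5.8°, flat. That puts the nose at table x about +2 mm, y about -38 mm. One look at the bench, then hand in.

```bash
python3 -c "
from m import *
snap('scene','sc18')
o=arm.observe(); print(o['time'],np.abs(o['qvel']).max())
a=cv2.imread('pics/scene0.png').astype(int); b=cv2.imread('pics/sc18.png').astype(int)
for n,(x0,y0,x1,y1) in dict(spanner=(275,143,340,170),offcut=(108,265,162,308),brA=(155,255,185,282),brB=(218,318,250,358),cup=(355,192,382,216),punch=(328,162,346,190),can=(355,145,388,186)).items():
  print(n,np.abs(a-b)[y0:y1,x0:x1].mean().round(2))
"
```

```text
42.3 0.026518213148247344
spanner 16.38
offcut 17.66
brA 21.72
brB 17.14
cup 16.0
punch 15.1
can 13.88
```

View pics/sc18.png

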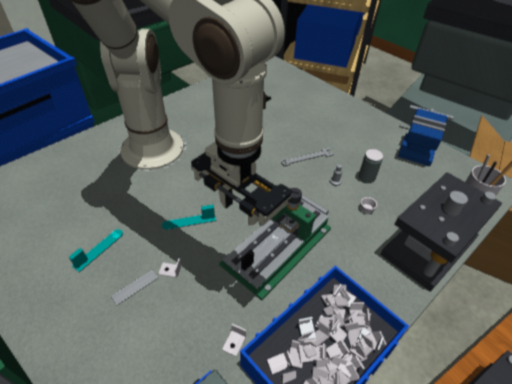

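The scene shows every loose thing at its original pixel position: spanner (307,157), offcut (135,287), brackets (170,268) and (235,338), cup (368,205), punch (337,176), can (371,165). The pixel differences are an overall brightness change. Handing in.

```bash
python3 -c "
from rig import arm
print(arm.job_done())"
```

```text
the job is handed in; nothing more can be done
None
```

I carried out the whole job and handed it in at about 42 s; no verdict is reported.

**What I did:** I placed the gauge in the infeed channel and slid its nose about 45 mm past the screw's axis. I then turned the screw down in steps, about 2.32 rad in all by the head's slot, letting go and testing the drag after each of the first four.

| Total turn | Drag when pulled |
|---|---|
| 1.22–1.92 rad (three tests) | about 1.5–1.8 N, loose |
| 2.27 rad | about 6 N |
| 2.32 rad (final) | about 7 N |

At 2.27 rad I left both gauge and screw untouched for a moment, then added the last 0.05 rad to move away from the lower limit. I then drew the gauge out against the drag and left it in the channel.

**Last checks:**
- **Gauge:** flat, its nose at about x = +2 mm, y = -38 mm on the table, roughly 16 mm clear of the shoe.
- **Robot:** gripper open, about 200 mm above where it let go of the gauge.
- **Other things on the bench:** all appear where they were. My pixel comparison for this was spoilt by an overall brightness change, so I judged it by eye.

**Not checked or weaker:**
- **Nip force:** about 4–5.5 N, only worked out from the drag. With the high-end friction it could have been about 3 N at the 6 N setting.
- **Final slot reading:** it failed because the head was out of view. I did not touch the screw after the earlier reading of 26.9°.
- **Shoe height:** never measured directly.

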